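# Load the rinse-water filter and clamp it home

## Robot

A 6-joint arm with a two-finger parallel gripper is mounted at the origin on the work surface. World frame = base frame: x ahead of the robot, y to its left, z up, the work surface at z = 0. Lengths are in m, angles in degrees, forces in N, time in s.
With the tool pointing down it reaches from about 0.35 to 0.875 m from the base axis. Payload 4.2 kg.
Tool frame: the origin (TCP) lies on the front face of the gripper's body, between the roots of the fingers; the fingertips stand 70 mm ahead of it and the grasp point (between the pads) lies 51 mm ahead of it; x points along the fingers, y is the direction in which the jaws open and shut, and the axes are right-handed (so a half turn about x gives the same grasp; the last joint's range is limited). The gripper opens to 87 mm and grips with 3 to 60 N. Pads are 19 mm wide; open, the fingers measure 117 mm over their backs; the gripper's body (75 mm by 190 mm) begins 51 mm behind the grasp point.
Start: joints at [82.483, 22.042, 0.453, 0, -68.411, -14.817], TCP at [0.237, 0.578, 0.292] pointing down, gripper open.
Joint ranges: [-179.83, 179.83], [-69.29, 118.12], [-61.27, 80.66], [-181.25, 117.63], [-171.15, -9.14], [-177.46, 177.46]. Speed limits (degrees/s): [159.86, 159.86, 180, 180, 180, 180].

## Interface

Orientations are given as a 3x3 rotation matrix whose columns are the frame's x, y, z axes.
In Python, from station import r, viewer, spotter gives the robot as it stands.
- The arm moves only by the tool move_arm, never from a script. Its argument "series" is a list that holds one entry, the list of rows, each a list of 7 numbers: the turn, a rotation vector about the world's x, y, z scaled (see below), then the shift along the world's x, y, z scaled (see below), then the opening, from 0 (shut) to 1 (fully open). A call has 1 to 20 rows; each row shifts and turns the pose as measured when the row begins; what a row does not reach is not made up. The controller multiplies each number of a shift by 60 mm and each number of a turn by 8 degrees. A row lasts 1/8 s, in which the tool goes at most 62.5 mm and 10.7 degrees, less where a joint would pass 70% of its speed; a pose out of reach is approached as far as the arm can. A call with a number of a shift or a turn outside -1 to 1 is refused whole. A call with a gripper value outside its range is refused whole. The fingers move at their own pace and stop on an object; the grip force is fixed at half the most. Time passes only in rows, so rows that do not move let the fingers close. It gives the time, the measured TCP pose, the force and the opening at its end, in the units of the state.
- r.sense(): the state, without advancing time (a new reading comes with each control period).
- viewer.capture(name): name is "scene" or "top" or "wrist"; returns (picture, depth): 480x640x3 uint8, red, green, blue; 480x640 float32, m along the optical axis (not along the pixel's ray), 0 where there is no reading.
- viewer.camera_params(name): a dict with "mtx" (3x3 intrinsics, pixels), "pose" (4x4, takes a point from camera to world coordinates). Camera axes: x right, y down, z forward; pixel columns grow to the right and rows downward; lengths in m; the calibration is good to about 2 mm. The wrist camera is an equidistant fisheye: a pixel r from the principal point sees the ray r / f radians off the axis. A picture is of the moment at which its call begins: read the wrist's pose just before it. camera_params takes no time and is no camera call; for the wrist camera it gives the pose at the moment of the call.
- r.finish_job(): hands the job in, once; it reports no verdict.
Trained networks look in the newest picture that a camera, given by its name, has taken for a name from the list of things; names that differ only in an ending like _2 or _b are one class to them, and where a whole thing is asked for, a point or a joint stands for the part that bears it (a point fixed in the world has none). Each returns a list of dicts, best first, with "conf" (0 to 1); they miss things now and then, are a little off and sometimes report something else, mostly with a low value. They report only what shows in the picture. A call takes as long as a camera call. They do not tell look-alikes from the thing itself.
- spotter.find_in(camera, name): "centre" ([column, row] in pixels, amid what is visible of it).
- spotter.trace(camera, name): "mask" (480x640 bool, what is visible of it) and "centre" ([column, row] in pixels, amid what is visible of it).
The state is a dict: "time_s": time; "joints": joint angles; "joint_velocities": joint speeds; "effort": joint torques, N m; "tcp_pos": TCP position; "ee_rot": TCP orientation; "wrist_force": force on the tool from outside, world axes, zero at the start; "moment": the same for the moment, N m; "gripper_width": opening from 0.0 (shut) to 1.0 (fully open).
Only numpy, scipy, OpenCV 4.12 (cv2) and the standard library are available. Lean on these libraries where they do the work, as an engineer would, in place of code of your own. Each camera call takes 0.05 s, during which the arm holds its last target.

## Task

Take the filter cartridge with the side nozzle out of the drying rack, stand it upright in the cradle of the filter station with its nozzle pointing out through the slotted front of the cradle, then swing the clamp arm down until it is fully closed and has driven the cartridge home. Leave the other things in the rack and on the bench where they are.

Things in the scene. Friction and masses are not known exactly. Their poses are not given: they have to be found in the camera images.
- cartridge_center (a point): centre (half-way up) of the filter cartridge: upright white plastic box, 62 long (its x), 44 wide (y), 80 high (z) mm, 0.25-0.4 kg, thin grey bands. Starts upright in one of the rack's three bays (any), nozzle to the rack's +x side; there dividers and neighbours leave only its two short ends (62 mm apart) free to grip. Its x runs along the length, nozzle at the -x end.
- nozzle_tip (a point): tip of the cartridge's nozzle: a 14 mm round stub sticking out 18 mm from the middle of the cartridge's -x end face, its axis 24 mm above the cartridge's underside.
- cradle (a point): centre of the top of the filter station's seat when not pushed down, 30 mm above the bench; fixed. Axes: x from front to rear (front faces roughly to the robot), y left, z up. The cartridge fits with its x along this x, nozzle to -x, 2.5 mm clear on each side. Low lips 24.5 to 29.5 mm from the middle on both y sides, tops 16 mm above this point; above them the y sides are open for fingers.
- front_slot (a point): middle of the top of the cradle's slotted front: two posts (inner faces 33.5 mm in front of the cradle's centre, 8 mm thick, out to 27.5 mm either side, tops 114 mm above the bench) with an 18 mm wide, open-topped slot between them for the nozzle. No room for fingers at this end.
- rear_wall (a point): middle of the top of the cradle's plain rear wall: inner face 33.5 mm behind the cradle's centre, 8 mm thick, 55 mm wide, top 112 mm above the bench. The station's base plate reaches from 70 mm in front of to 140 mm behind the cradle's centre and 60 mm to either side, 12 mm thick.
- seat (a joint): how far the cradle's seat has been pushed down (m): 0 at first, 0.012 at most. It is stiff: it needs about 9 N, carries the cartridge's weight without sinking, and stays where it is pushed. The closed clamp pushes the cartridge about 9 mm down (seat about 0.009).
- clamp (a joint): angle of the clamp arm (rad): 0 = closed, level over the cradle, at its hard stop; grows as it opens, upright at 1.57, at most 2.0. Starts open at 1.65 to 1.95. The hinge is stiff (about 0.28 N m) and stays where it is left. It meets a loaded cartridge at about 0.11 and takes about 5 to 8 N down on the handle from there to closed.
- clamp_hinge (a point): fixed point on the clamp's hinge axis (along the station's y), 85 mm behind the cradle's centre and 125 mm above the bench; axes as the cradle's. Its two cheeks reach 138 mm above the bench, within 17 mm of the middle.
- clamp_handle (a point): middle of the clamp's handle: black round bar, 18 mm thick, 72 mm long, along the station's y, across the arm's free end, 155 mm from the hinge axis. The arm is an aluminium bar 12 wide, 10 mm thick, with a black boss that comes down on the middle of the cartridge's top. When closed the handle is in front of the cradle, 125 mm above the bench.
- rack_floor (a point): centre of the drying rack's floor, 10 mm above the bench; fixed; grey, base 90 (x) by 160 mm (y). Three bays at y = -52, 0, 52 mm, 48 mm wide, between 4 mm dividers 60 mm long in x and 74 mm high above this point; their x ends are open above 6 mm sills (outer side 42 mm from the middle). Cartridge, canister and block stand one in each, in any order.
- canister_center (a point): middle (43 mm up) of a round white canister with a narrower neck, 42 mm in diameter, 86 mm high, in a bay of the rack. Leave it.
- block_center (a point): middle (34 mm up) of a white box without nozzle, 62 by 44 mm, 56 mm high with a small ridge on top (68 mm in all), in a bay of the rack. Leave it.
- oyster_center (a point): middle of a loose oyster lying on the bench, about 92 by 58 mm, 24 mm high. Leave it.
- bowl_in (a point): centre of the inner floor of a loose steel bowl, 100 mm across the rim, 42 mm high, on the bench. Leave it.
There are look-alikes about, which are no part of the job. What is shaped like the part that bears cartridge_center but blue is not meant.

How it is judged (in metres and radians):
On the way, in this order (a step that is already met when the one before it is completed fails the run):
1. the cartridge stands upright in the cradle, down on the seat, nozzle out through the front slot (horizontal distance between cartridge_center and cradle below 0.005 m and x of nozzle_tip in the frame of cradle below -0.04 m and angle between cartridge_center's own z axis and vertical below 0.08 rad and z of cartridge_center in the frame of cradle below 0.044 m), for 0.2 s.
2. the clamp arm is closed and has driven the cartridge down (horizontal distance between cartridge_center and cradle below 0.005 m and x of nozzle_tip in the frame of cradle below -0.04 m and angle between cartridge_center's own z axis and vertical below 0.08 rad and z of cartridge_center in the frame of cradle below 0.035 m and value of joint clamp below 0.05 rad), for 0.2 s.
At the end, for the whole second after the job is handed in: Cartridge upright (0.08 rad) and within 5 mm of the cradle's centre, nozzle tip over 40 mm in front of it, cartridge centre under 35 mm above the site cradle (5 mm driven down); clamp below 0.05 rad; all at rest; canister, block, oyster, bowl within 30 mm of their places, untipped (all of step 2 and linear speed of cartridge below 0.02 m/s and velocity of joint clamp between -0.05 and 0.05 rad/s); the robot touches nothing.
It fails at once if the canister is shifted more than 30 mm or tipped (distance of canister_center from where it was at the start of the episode above 0.03 m or angle between canister_center's own z axis and vertical above 0.4 rad).
It fails at once if the block is shifted more than 30 mm or tipped (distance of block_center from where it was at the start of the episode above 0.03 m or angle between block_center's own z axis and vertical above 0.4 rad).
It fails at once if the oyster is shifted more than 30 mm or tipped (distance of oyster_center from where it was at the start of the episode above 0.03 m or angle between oyster_center's own z axis and vertical above 0.4 rad).
It fails at once if the bowl is shifted more than 30 mm or tipped (distance of bowl_in from where it was at the start of the episode above 0.03 m or angle between bowl_in's own z axis and vertical above 0.4 rad).
It also fails if it takes over 72 s, if anything falls off the work surface, if the arm or the gripper's body presses on something with over 40 N, if the wrist force passes 120 N, or if a joint passes its speed limit or range.

## Working session

There is one attempt and no reset: what is moved stays moved. The work goes in short steps, Python scripts to look and compute and a tool call to move; the robot and the scene stay as the last step left them, time stands still between calls to the robot, and variables do not carry over. Pictures are saved under pics/ and viewed, and the job is handed in when it is done.

Besides the shell and the picture viewer there is one more tool, called after ">>>" in YAML: its name, and indented under it one key for each argument. move_arm: Moves the arm, as the interface text tells. Its arguments: {"type":"object","properties":{"series":{"type":"array","items":{"type":"array","items":{"type":"array","items":{"type":"number","minimum":-1,"maximum":1}}}}},"required":["series"]}

```bash
ls; mkdir -p pics
python3 - <<'E'
from station import r, viewer, spotter
import cv2, numpy as np
s=r.sense(); print({k:np.round(v,3).tolist() for k,v in s.items()})
for n in ["scene","top"]:
    im,d=viewer.capture(n); cv2.imwrite(f"pics/{n}0.png",im[:,:,::-1]); np.save(f"{n}_d0.npy",d)
    p=viewer.camera_params(n); print(n,np.round(p["mtx"],2).tolist(),np.round(p["pose"],4).tolist())
print(r.sense()["time_s"])
E
```

```text
pics
{'time_s': 0.0, 'joints': [82.482, 22.091, 0.378, -0.027, -68.412, -14.817], 'joint_velocities': [0.048, 0.031, 0.022, 0.075, 0.076, -0.142], 'effort': [0.0, -39.066, 18.742, 4.22, 0.011, -0.0], 'tcp_pos': [0.237, 0.578, 0.291], 'ee_rot': [[-0.001, -0.38, -0.925], [-0.002, -0.925, 0.38], [-1.0, 0.002, -0.0]], 'wrist_force': [0.126, 1.118, 0.602], 'moment': [-0.061, 0.005, -0.016], 'gripper_width': 1.004}
scene [[443.99, 0.0, 322.8], [0.0, 443.99, 236.16], [0.0, 0.0, 1.0]] [[-0.7768, 0.4567, -0.4336, 1.0089], [0.6297, 0.5711, -0.5266, 0.5578], [0.0071, -0.6821, -0.7312, 0.8373], [0.0, 0.0, 0.0, 1.0]]
top [[571.29, 0.0, 316.42], [0.0, 571.29, 238.25], [0.0, 0.0, 1.0]] [[0.0161, -0.9923, 0.1227, 0.4034], [-0.9999, -0.0155, 0.0065, 0.0517], [-0.0046, -0.1227, -0.9924, 1.216], [0.0, 0.0, 0.0, 1.0]]
0.1
```

View pics/scene0.png

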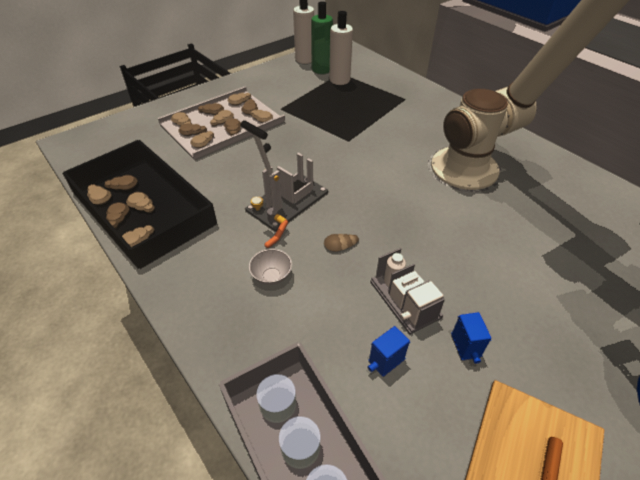

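View pics/top0.png

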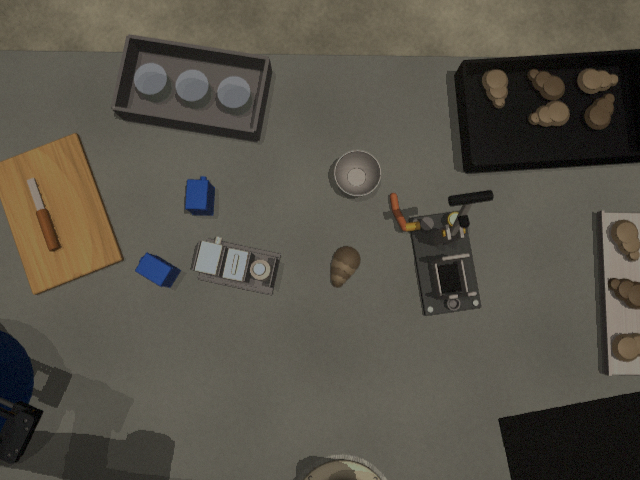

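Top view: the rack is around (236,265), with the white box with nozzle (218,240) in the left bay (209,257), the block in the middle and the canister on the right. The station is at (448,270) with its front toward the robot (image down). I'll zoom in and measure next.

```bash
cat > h.py <<'E'
import numpy as np, cv2
from station import r, viewer, spotter
def cloud(n,d):
    p=viewer.camera_params(n);K=p["mtx"];T=np.array(p["pose"])
    v,u=np.mgrid[0:480,0:640]
    P=np.stack([(u-K[0][2])/K[0][0]*d,(v-K[1][2])/K[1][1]*d,d],-1)
    return P@T[:3,:3].T+T[:3,3]
def proj(n,X):
    p=viewer.camera_params(n);K=np.array(p["mtx"]);T=np.linalg.inv(np.array(p["pose"]))
    c=np.atleast_2d(X)@T[:3,:3].T+T[:3,3]; q=c@K.T; return q[:,:2]/q[:,2:]
E
python3 - <<'E'
from h import *
t=cv2.imread("pics/top0.png"); s=cv2.imread("pics/scene0.png")
a=cv2.resize(t[215:315,180:300],None,fx=5,fy=5,interpolation=2)
b=cv2.resize(t[180:325,390:510],None,fx=4,fy=4,interpolation=2)
c=cv2.resize(s[230:350,350:480],None,fx=5,fy=5,interpolation=2)
e=cv2.resize(s[110:240,230:340],None,fx=4,fy=4,interpolation=2)
for n,x in zip("abce",(a,b,c,e)): cv2.imwrite(f"pics/z_{n}.png",x)
d=np.load("top_d0.npy");P=cloud("top",d)
for uv in [(209,257),(235,264),(261,269),(345,265),(357,177),(450,275),(200,195),(300,300),(470,198)]:
    print(uv,np.round(P[uv[1],uv[0]],4))
for n in ["cartridge_center","canister_center","block_center","cradle","clamp_handle","front_slot","rear_wall","rack_floor","nozzle_tip","clamp_hinge"]:
    for cam in ["top","scene"]:
        print(n,cam,[(np.round(o["centre"],1).tolist(),round(o["conf"],2)) for o in spotter.find_in(cam,n)][:4])
E
```

```text
(209, 257) [0.5018 0.2712 0.0901]
(235, 264) [0.4898 0.2212 0.0767]
(261, 269) [0.4794 0.1671 0.0946]
(345, 265) [ 0.4953 -0.001   0.0243]
(357, 177) [ 0.6875 -0.0258  0.007 ]
(450, 275) [ 0.4776 -0.2189  0.0288]
(200, 195) [0.6287 0.2967 0.0782]
(300, 300) [ 4.214e-01  9.240e-02 -4.000e-04]
(470, 198) [ 0.5893 -0.1949  0.2858]
cartridge_center top [([210.8, 256.7], 0.87), ([156.7, 269.8], 0.84), ([198.7, 194.3], 0.59)]
cartridge_center scene [([419.0, 297.9], 0.97), ([386.7, 349.4], 0.96), ([474.1, 337.6], 0.79)]
canister_center top [([260.1, 271.6], 0.92)]
canister_center scene [([390.3, 268.1], 0.85)]
block_center top [([236.9, 260.9], 0.73), ([439.7, 252.8], 0.17)]
block_center scene [([402.7, 287.8], 0.58)]
cradle top [([440.8, 252.7], 0.61)]
cradle scene [([279.7, 191.4], 0.56), ([418.4, 298.1], 0.4)]
clamp_handle top [([464.4, 202.9], 0.62)]
clamp_handle scene [([257.7, 137.9], 0.89)]
front_slot top [([445.5, 257.8], 0.93), ([213.2, 256.9], 0.33)]
front_slot scene [([280.0, 192.7], 0.59)]
rear_wall top [([444.9, 254.4], 0.8), ([464.8, 201.2], 0.26), ([211.6, 257.5], 0.2)]
rear_wall scene [([279.7, 192.5], 0.57)]
rack_floor top [([247.4, 271.0], 0.61), ([213.9, 259.9], 0.49)]
rack_floor scene [([397.1, 305.8], 0.71)]
nozzle_tip top [([196.8, 200.6], 0.8), ([210.1, 256.8], 0.79), ([157.2, 270.6], 0.56), ([443.6, 254.0], 0.39)]
nozzle_tip scene [([418.4, 298.5], 0.96), ([468.5, 334.2], 0.71), ([388.5, 352.0], 0.7)]
clamp_hinge top [([443.1, 256.5], 0.65)]
clamp_hinge scene [([280.5, 193.2], 0.57)]
```

```bash
python3 -c "
import cv2,numpy as np
a,b,c,e=[cv2.imread(f'pics/z_{n}.png') for n in 'abce']
print(a.shape,b.shape,c.shape,e.shape)
"
```

```text
(500, 600, 3) (580, 480, 3) (600, 650, 3) (520, 440, 3)
```

View pics/z_a.png

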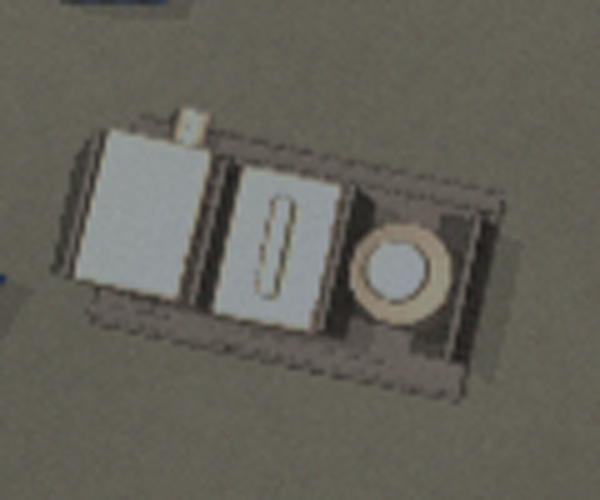

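View pics/z_b.png

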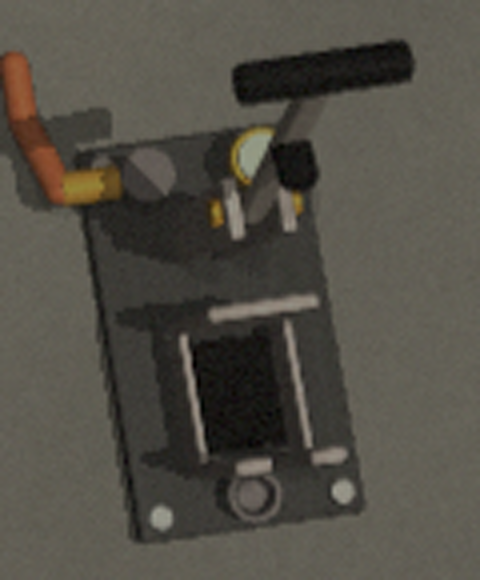

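View pics/z_e.png

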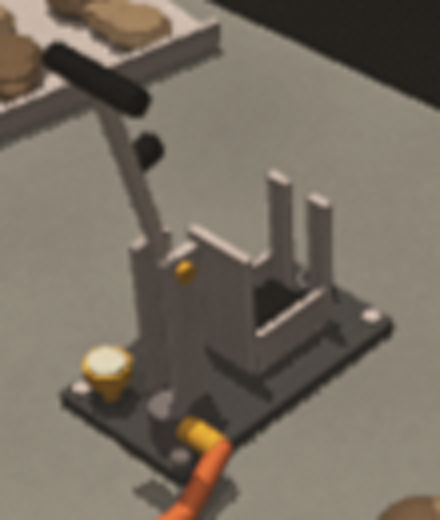

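View pics/z_c.png

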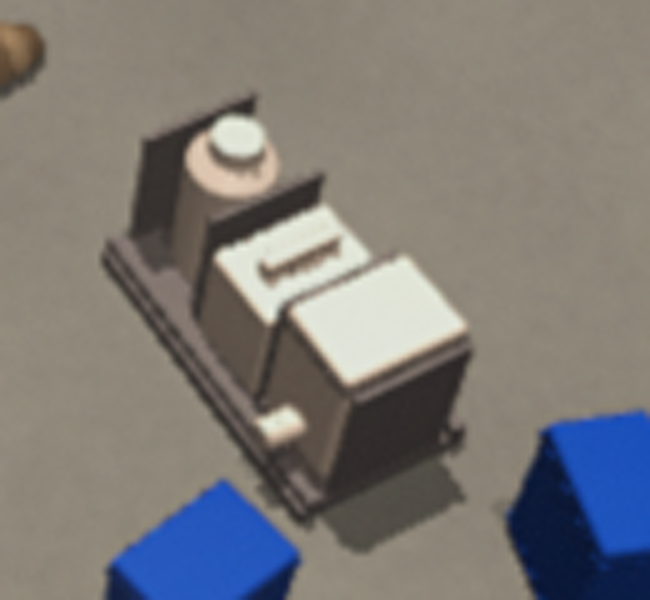

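```bash
cat > fit.py <<'E'
from h import *
from scipy.optimize import least_squares
def ray(n,uv,z):
    p=viewer.camera_params(n);K=np.array(p["mtx"]);T=np.array(p["pose"])
    d=T[:3,:3]@np.linalg.inv(K)@np.array([*uv,1.]); o=T[:3,3]; return o+d*(z-o[2])/d[2]
P=cloud("top",np.load("top_d0.npy")); S=cloud("scene",np.load("scene_d0.npy"))
for nm,C in (("top",P),("scene",S)):
    X=C.reshape(-1,3)
    m=(abs(X[:,2]-.09)<.004)&(abs(X[:,0]-.502)<.06)&(abs(X[:,1]-.274)<.032)
    Y=X[m]; print(nm,"cart",m.sum(),Y[:,2].mean(),cv2.minAreaRect((Y[:,:2]*1000).astype(np.float32)), Y[:,:2].mean(0))
    m=(X[:,2]>.1)&(X[:,2]<.118)&(X[:,0]>.40)&(X[:,0]<.54)&(abs(X[:,1]+.22)<.06)
    for y in X[m][::max(1,m.sum()//40)]: print(np.round(y,4).tolist(),end=" ")
    print()
for q in [(135,542),(365,510),(80,150)]:
    print(ray("top",(390+q[0]/4-.4,180+q[1]/4-.4),.012))
E
python3 fit.py
```

```text
top cart 659 0.09018864063534304 ((500.594970703125, 272.32763671875), (55.10935592651367, 61.66801071166992), 78.47679901123047) [0.50032537 0.27240495]
[0.5398, -0.1901, 0.1162] [0.539, -0.1959, 0.1074] [0.5134, -0.2217, 0.1122] [0.5133, -0.2326, 0.1147] [0.5113, -0.2101, 0.1118] [0.5114, -0.2216, 0.1125] [0.5118, -0.2317, 0.1107] [0.5094, -0.1953, 0.1087] [0.5093, -0.2043, 0.1118] [0.5096, -0.2142, 0.1106] [0.5095, -0.2234, 0.1129] [0.5097, -0.2333, 0.112] [0.5071, -0.1888, 0.1116] [0.5071, -0.198, 0.1138] [0.5072, -0.2076, 0.1141] [0.5073, -0.2172, 0.114] [0.5075, -0.227, 0.1138] [0.5049, -0.1863, 0.1141] [0.5053, -0.1966, 0.1113] [0.5057, -0.2105, 0.1098] [0.506, -0.2206, 0.1083] [0.5032, -0.1887, 0.112] [0.5034, -0.1985, 0.1114] [0.5039, -0.2091, 0.1072] [0.5013, -0.1888, 0.1113] [0.4403, -0.2374, 0.114] [0.4404, -0.2466, 0.1152] [0.4383, -0.2404, 0.1169] [0.4361, -0.2097, 0.1092] [0.4364, -0.2356, 0.1131] [0.4365, -0.2444, 0.1163] [0.4339, -0.1989, 0.1144] [0.4341, -0.209, 0.112] [0.4344, -0.2329, 0.1161] [0.4346, -0.2426, 0.1154] [0.432, -0.1972, 0.1131] [0.4321, -0.2062, 0.1
[... 999 characters left out ...]
 -0.2147, 0.1119] [0.5161, -0.2236, 0.1065] [0.513, -0.2139, 0.111] [0.5071, -0.2088, 0.1112] [0.5144, -0.2169, 0.1065] [0.5118, -0.2067, 0.1116] [0.5166, -0.2188, 0.1031] [0.5124, -0.2108, 0.1061] [0.5102, -0.2001, 0.1116] [0.515, -0.2167, 0.1003] [0.513, -0.2055, 0.1064] [0.5086, -0.1982, 0.1087] [0.5025, -0.1934, 0.1087] [0.5133, -0.2007, 0.1063] [0.5116, -0.1893, 0.1126] [0.5041, -0.1867, 0.1105] [0.5126, -0.1927, 0.1077] [0.5073, -0.1868, 0.1088] [0.5102, -0.1966, 0.1007] [0.5089, -0.1847, 0.1076] [0.5391, -0.1899, 0.1164] [0.5101, -0.1832, 0.1059] [0.5088, -0.1854, 0.1005] 
[ 0.3940738  -0.16608443  0.012     ]
[ 0.41259157 -0.28623701  0.012     ]
[ 0.60070943 -0.13820991  0.012     ]
```

```bash
cat > fit2.py <<'E'
from h import *
from scipy.optimize import least_squares
def sd_rect(p,cx,cy,hx,hy):
    q=np.abs(p-[cx,cy])-[hx,hy]; return np.hypot(*np.maximum(q,0).T)+np.minimum(q.max(1),0)
def loc(X,t):
    c,s=np.cos(t[2]),np.sin(t[2]); d=X[:,:2]-t[:2]; return np.c_[c*d[:,0]+s*d[:,1],-s*d[:,0]+c*d[:,1]]
def fitst(X):
    f=lambda t:np.abs(np.min([sd_rect(loc(X,t),37.5e-3,0,.004,.0275),sd_rect(loc(X,t),-37.5e-3,.01825,.004,.00925),sd_rect(loc(X,t),-37.5e-3,-.01825,.004,.00925)],0)).clip(0,1)
    # penalise outside only
    g=lambda t:np.maximum(np.min([sd_rect(loc(X,t),37.5e-3,0,.004,.0275),sd_rect(loc(X,t),-37.5e-3,.01825,.004,.00925),sd_rect(loc(X,t),-37.5e-3,-.01825,.004,.00925)],0),-.004)+.004
    return least_squares(g,[.472,-.2163,.145],loss="soft_l1",f_scale=.003).x
if __name__=="__main__":
  for nm in ("top","scene"):
    C=cloud(nm,np.load(f"{nm}_d0.npy")); im=cv2.imread(f"pics/{nm}0.png"); X=C.reshape(-1,3); I=im.reshape(-1,3).astype(int)
    m=(X[:,2]>.106)&(X[:,2]<.119)&(X[:,0]>.41)&(X[:,0]<.53)&(abs(X[:,1]+.22)<.05)
    t=fitst(X[m]); print(nm,"station",np.round(t[:2],4),np.degrees(t[2]),m.sum())
    o=[o for o in spotter.trace(nm,"cartridge_center")][:3]
    for k in o:
        mk=k["mask"].reshape(-1); print(k["centre"],I[mk].mean(0).round())
        if np.ptp(I[mk].mean(0))<40:
            w=mk&(abs(X[:,2]-.09)<.005)&(I.min(1)>150)
            r_=cv2.minAreaRect((X[w][:,:2]*1000).astype(np.float32)); print("cart top",w.sum(),X[w].mean(0).round(4),r_)
            pts=np.argwhere(w.reshape(480,640))[:,::-1].astype(np.float32); rr=cv2.minAreaRect(pts); b=cv2.boxPoints(rr)
            p=viewer.camera_params(nm);K=np.array(p["mtx"]);T=np.array(p["pose"])
            print(rr)
E
python3 fit2.py
```

```text
top station [ 0.471  -0.2161] 8.815754929128715 196
[214.4, 258.8] [134. 136. 133.]
cart top 1 [0.5016 0.2831 0.0901] ((501.6437072753906, 283.0626220703125), (0.0, 0.0), 0.0)
((203.0, 257.0), (0.0, 0.0), 0.0)
[155.9, 270.7] [103.  59.  37.]
[196.8, 195.3] [99. 56. 35.]
scene station [ 0.4742 -0.2124] 11.471163429455496 106
[415.9, 300.0] [150. 162. 166.]
cart top 473 [0.5026 0.2761 0.0891] ((502.1517639160156, 275.6856689453125), (42.85707473754883, 61.65880584716797), 78.80596923828125)
((425.0128173828125, 293.52740478515625), (18.365310668945312, 29.54157066345215), 64.98310089111328)
[387.0, 350.5] [126.  62.  33.]
```

Run:
```python
from h import *
nm="top";C=cloud(nm,np.load(f"{nm}_d0.npy")); im=cv2.imread(f"pics/{nm}0.png"); X=C.reshape(-1,3); I=im.reshape(-1,3).astype(int)
for th in (110,125,140):
    w=(I.min(1)>th)&(abs(X[:,2]-.09)<.005)&(abs(X[:,0]-.502)<.06)&(abs(X[:,1]-.274)<.035)
    print(th,w.sum(),X[w].mean(0).round(4),cv2.minAreaRect((X[w][:,:2]*1000).astype(np.float32)))
# image zoom corners of top face, zoom a, /5 +(180,215)
p=viewer.camera_params(nm);K=np.array(p["mtx"]);T=np.array(p["pose"])
def ray(uv,z):
    d=T[:3,:3]@np.linalg.inv(K)@np.array([*uv,1.]); o=T[:3,3]; return o+d*(z-o[2])/d[2]
cs=np.array([ray((180+q[0]/5-.4,215+q[1]/5-.4),.09) for q in [(108,130),(211,152),(182,300),(76,275)]]); print(cs.round(4),cs.mean(0).round(4)); 
e1=cs[0]-cs[3]+cs[1]-cs[2]; print(np.degrees(np.arctan2(e1[1],e1[0])),np.linalg.norm(e1)/2)
im,d=viewer.capture("wrist"); cv2.imwrite("pics/w0.png",im[:,:,::-1]); print({k:np.round(v,4).tolist() for k,v in viewer.camera_params("wrist").items()})
s=r.sense();print(s["tcp_pos"])
```

```text
110 624 [0.501  0.2729 0.0905] ((501.2738037109375, 273.0965576171875), (42.315528869628906, 60.620147705078125), 78.10099792480469)
125 603 [0.5011 0.2733 0.0905] ((501.1548767089844, 273.2496337890625), (42.2552490234375, 59.364418029785156), 78.44174194335938)
140 554 [0.5013 0.2733 0.0906] ((501.53082275390625, 273.3381652832031), (39.42826843261719, 57.42033004760742), 79.02413940429688)
[[0.5343 0.288  0.09  ]
 [0.5261 0.2467 0.09  ]
 [0.4672 0.256  0.09  ]
 [0.4764 0.2983 0.09  ]] [0.501  0.2722 0.09  ]
-9.527253480681006 0.05917834472908443
{'mtx': [[371.6483, 0.0, 318.5551], [0.0, 371.6483, 248.6002], [0.0, 0.0, 1.0]], 'pose': [[-0.3806, -0.8847, -0.269, 0.3111], [-0.9247, 0.3643, 0.1103, 0.5482], [0.0004, 0.2908, -0.9568, 0.3857], [0.0, 0.0, 0.0, 1.0]]}
[0.23746645 0.57810878 0.29225792]
```

View pics/w0.png

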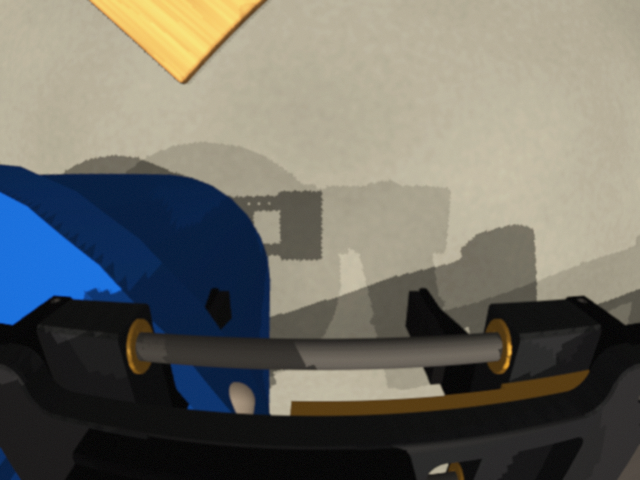

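Run:
```python
from h import *
C=cloud("top",np.load("top_d0.npy"))
for v in range(340,470,20): print([np.round(C[v,u],3).tolist() for u in (4,20,34,50)])
```

```text
[[0.332, 0.681, 0.06], [0.329, 0.678, 0.003], [0.329, 0.649, 0.003], [0.33, 0.615, 0.002]]
[[0.298, 0.645, 0.12], [0.292, 0.652, 0.047], [0.287, 0.649, -0.005], [0.288, 0.614, -0.001]]
[[0.264, 0.628, 0.145], [0.255, 0.638, 0.069], [0.246, 0.645, -0.002], [0.247, 0.61, 0.0]]
[[0.255, 0.539, 0.307], [0.216, 0.639, 0.061], [0.206, 0.641, 0.0], [0.207, 0.607, 0.001]]
[[0.185, 0.644, 0.104], [0.231, 0.498, 0.334], [0.231, 0.477, 0.334], [0.167, 0.602, 0.005]]
[[0.201, 0.52, 0.333], [0.203, 0.493, 0.338], [0.127, 0.633, 0.003], [0.128, 0.599, 0.005]]
[[0.173, 0.517, 0.334], [0.086, 0.66, 0.0], [0.086, 0.632, -0.001], [0.088, 0.598, 0.002]]
```

>>> move_arm:
  series:
    - [[0, 0, -0.98, 0.44, -0.5, 0, 1], [0, 0, -0.98, 0.44, -0.5, 0, 1], [0, 0, -0.98, 0.44, -0.5, 0, 1], [0, 0, -0.98, 0.44, -0.5, 0, 1], [0, 0, -0.98, 0.44, -0.5, 0, 1], [0, 0, -0.98, 0.44, -0.5, 0, 1], [0, 0, -0.98, 0.44, -0.5, 0, 1], [0, 0, -0.98, 0.44, -0.5, 0, 1], [0, 0, -0.98, 0.44, -0.5, 0, 1], [0, 0, -0.98, 0.44, -0.5, 0, 1], [0, 0, 0, 0, 0, 0, 1], [0, 0, 0, 0, 0, 0, 1]]

```text
time_s: 2.75
tcp_pos: [0.5082, 0.2688, 0.2929]
ee_rot: [[0.003, -0.974, 0.228], [0.001, 0.228, 0.974], [-1.0, -0.003, 0.002]]
wrist_force: [0.5, 0.5, 0.8]
gripper_width: 0.999
```

```bash
cat >> h.py <<'E'
def wcloud(d,p):
    K=np.array(p["mtx"]);T=np.array(p["pose"]); v,u=np.mgrid[0:480,0:640]
    x=(u-K[0,2])/K[0,0]; y=(v-K[1,2])/K[1,1]; th=np.hypot(x,y); k=np.where(th>1e-9,np.tan(np.minimum(th,1.5))/np.maximum(th,1e-9),1)
    P=np.stack([x*k*d,y*k*d,d],-1); return P@T[:3,:3].T+T[:3,3]
def wray(uv,p,z):
    K=np.array(p["mtx"]);T=np.array(p["pose"])
    q=cv2.fisheye.undistortPoints(np.array([[uv]],float),K,np.zeros(4))[0,0]
    d=T[:3,:3]@np.array([*q,1.]);o=T[:3,3];return o+d*(z-o[2])/d[2]
def wproj(X,p):
    K=np.array(p["mtx"]);T=np.linalg.inv(np.array(p["pose"])); c=np.atleast_2d(X)@T[:3,:3].T+T[:3,3]
    n=np.hypot(c[:,0],c[:,1]);th=np.arctan2(n,c[:,2]); return np.c_[c[:,0]/n*th*K[0,0]+K[0,2],c[:,1]/n*th*K[1,1]+K[1,2]]
E
cat > wl.py <<'E'
import sys
from h import *
n=sys.argv[1]
p=viewer.camera_params("wrist"); im,d=viewer.capture("wrist"); cv2.imwrite(f"pics/{n}.png",im[:,:,::-1]); np.savez(f"{n}.npz",d=d,mtx=p["mtx"],pose=p["pose"])
s=r.sense();print(s["time_s"],np.round(s["tcp_pos"],4),np.round(p["pose"],3).tolist())
E
python3 wl.py w1
python3 - <<'E'
from h import *
z=np.load("w1.npz");im=cv2.imread("pics/w1.png");X=wcloud(z["d"],z).reshape(-1,3);I=im.reshape(-1,3).astype(int)
for th in (110,140,170):
    w=(I.min(1)>th)&(abs(X[:,2]-.09)<.006)&(abs(X[:,0]-.502)<.06)&(abs(X[:,1]-.276)<.035)
    print(th,w.sum(),X[w].mean(0).round(4),cv2.minAreaRect((X[w][:,:2]*1000).astype(np.float32)))
E
```

```text
2.8 [0.508  0.269  0.2929] [[-0.973, 0.218, 0.071, 0.489], [0.229, 0.931, 0.284, 0.191], [-0.004, 0.293, -0.956, 0.386], [0.0, 0.0, 0.0, 1.0]]
110 3784 [0.501  0.2738 0.0907] ((501.99847412109375, 276.9611511230469), (49.14658737182617, 62.562461853027344), 78.50733947753906)
140 3598 [0.5014 0.2736 0.0909] ((501.96240234375, 274.19775390625), (43.12425231933594, 61.41275405883789), 78.85855102539062)
170 3437 [0.5012 0.2739 0.0909] ((502.0395202636719, 274.20050048828125), (42.105491638183594, 61.25992202758789), 78.86650848388672)
```

View pics/w1.png

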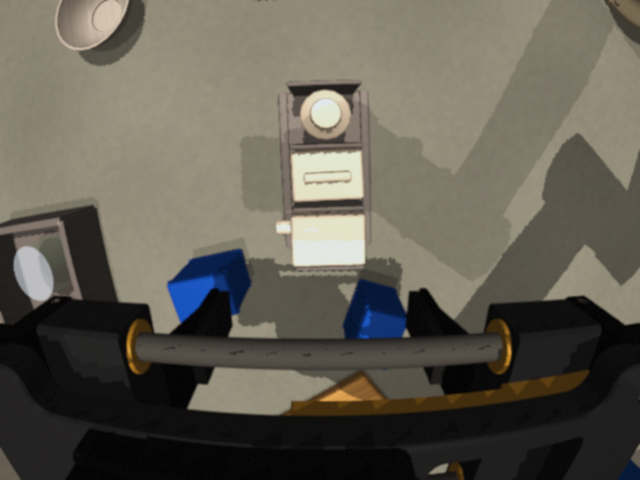

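Wrist view: cartridge top centred at (328,240) px, its nozzle at (284,227), with the block at (327,177) and the canister at (325,115). The cartridge is at about (0.502, 0.274) with yaw −11°, and the three cameras agree within 2 mm.

>>> move_arm:
  series:
    - [[0, 0, 0.26, -0.1, 0.09, -0.4, 1], [0, 0, 0, 0, 0, -0.6, 1], [0, 0, 0, 0, 0, -0.6, 1], [0, 0, 0, 0, 0, 0, 1], [0, 0, 0, 0, 0, 0, 1]]

```text
time_s: 3.42
tcp_pos: [0.5001, 0.2795, 0.1979]
ee_rot: [[0.008, -0.984, 0.18], [0.005, 0.18, 0.984], [-1.0, -0.007, 0.006]]
wrist_force: [0.1, 0.3, 1.3]
gripper_width: 0.999
```

>>> move_arm:
  series:
    - [[-0.04, 0.06, -0.08, 0.03, -0.09, 0, 1], [0, 0, 0, 0, 0, 0, 1], [0, 0, 0, 0, 0, 0, 1]]

```text
time_s: 3.8
tcp_pos: [0.5031, 0.275, 0.2016]
ee_rot: [[0.004, -0.982, 0.191], [0.003, 0.191, 0.982], [-1.0, -0.004, 0.004]]
wrist_force: [-0.2, -0.1, 0.8]
gripper_width: 0.998
```

>>> move_arm:
  series:
    - [[0, 0, 0, -0.01, -0.01, -0.4, 1], [0, 0, 0, 0, 0, -0.4, 1], [0, 0, 0, 0, 0, -0.4, 1], [0, 0, 0, 0, 0, -0.1, 1], [0, 0, 0, 0, 0, 0, 1], [0, 0, 0, 0, 0, 0, 1]]

```text
time_s: 4.55
tcp_pos: [0.5046, 0.2754, 0.126]
ee_rot: [[0.012, -0.982, 0.191], [0.009, 0.191, 0.982], [-1.0, -0.01, 0.011]]
wrist_force: [-1.0, 0.2, -0.2]
gripper_width: 1.0
```

>>> move_arm:
  series:
    - [[-0.06, 0.09, 0, -0.05, -0.02, -0.12, 1], [0, 0, 0, 0, 0, 0, 1], [0, 0, 0, 0, 0, 0, 1]]

```text
time_s: 4.92
tcp_pos: [0.502, 0.2747, 0.12]
ee_rot: [[0.001, -0.982, 0.191], [0.002, 0.191, 0.982], [-1.0, -0.0, 0.002]]
wrist_force: [-0.5, 0.6, -0.2]
gripper_width: 1.002
```

```bash
python3 wl.py w2
python3 - <<'E'
from h import *
im,d=viewer.capture("scene"); cv2.imwrite("pics/s2.png",cv2.resize(im[200:360,340:540,::-1],None,fx=4,fy=3.75))
E
```

```text
4.975 [0.5019 0.2747 0.12  ] [[-0.981, 0.183, 0.057, 0.486], [0.192, 0.938, 0.288, 0.196], [-0.001, 0.293, -0.956, 0.213], [0.0, 0.0, 0.0, 1.0]]
```

View pics/w2.png

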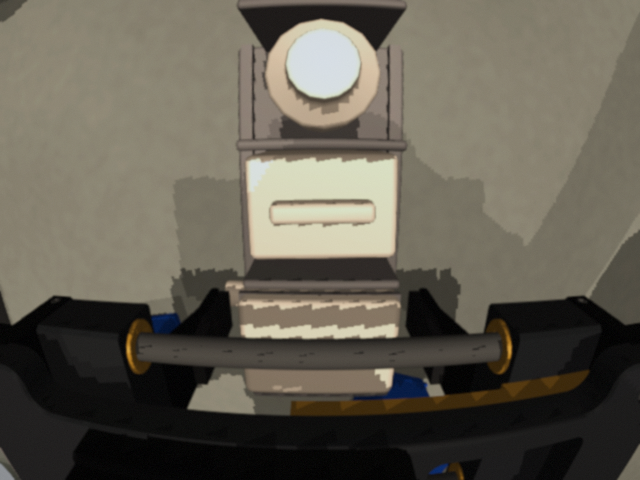

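View pics/s2.png

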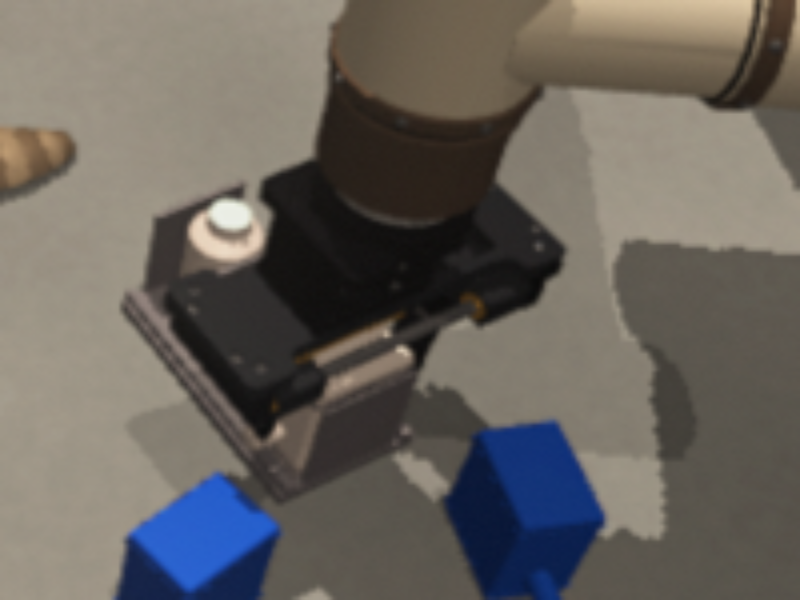

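In the wrist view the cartridge (240–398 px across) is centred between the fingers (about 220 and 415). Closing.

>>> move_arm:
  series:
    - [[0, 0, 0, 0, 0, 0, 0.5], [0, 0, 0, 0, 0, 0, 0.5], [0, 0, 0, 0, 0, 0, 0.5], [0, 0, 0, 0, 0, 0, 0.5], [0, 0, 0, 0, 0, 0, 0.5], [0, 0, 0, 0, 0, 0, 0.5]]

```text
time_s: 5.78
tcp_pos: [0.502, 0.2747, 0.1201]
ee_rot: [[0.0, -0.982, 0.191], [0.002, 0.191, 0.982], [-1.0, -0.0, 0.002]]
wrist_force: [-0.1, -0.2, -0.3]
gripper_width: 0.709
```

>>> move_arm:
  series:
    - [[0, 0, 0, 0, 0, 0.2, 0.5], [0, 0, 0, 0, 0, 0.4, 0.5], [0, 0, 0, 0, 0, 0.5, 0.5], [0, 0, 0, 0, 0, 0.5, 0.5], [0, 0, 0, 0, 0, 0.4, 0.5], [0, 0, 0, 0, 0, 0, 0.5], [0, 0, 0, 0, 0, 0, 0.5]]

```text
time_s: 6.65
tcp_pos: [0.4994, 0.2734, 0.2428]
ee_rot: [[-0.005, -0.981, 0.193], [0.001, 0.193, 0.981], [-1.0, 0.005, -0.0]]
wrist_force: [0.5, -0.2, -3.1]
gripper_width: 0.706
```

```bash
python3 wl.py w3
python3 - <<'E'
from h import *
im,d=viewer.capture("scene"); cv2.imwrite("pics/s3.png",cv2.resize(im[180:360,340:540,::-1],None,fx=4,fy=3.3))
E
```

```text
6.7 [0.4995 0.2735 0.2429] [[-0.981, 0.186, 0.053, 0.484], [0.193, 0.938, 0.286, 0.195], [0.004, 0.291, -0.957, 0.336], [0.0, 0.0, 0.0, 1.0]]
```

View pics/s3.png

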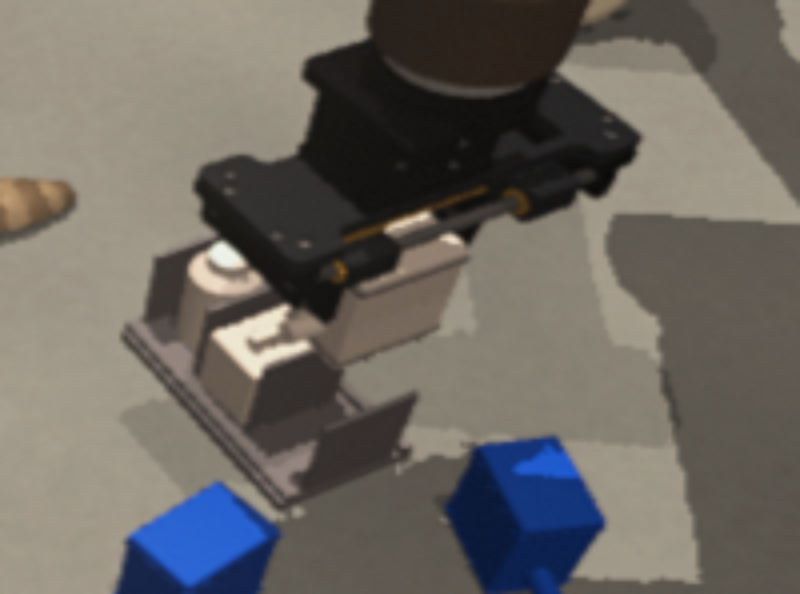

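>>> move_arm:
  series:
    - [[0, 0, -0.5, -0.06, -0.2, 0, 0.5], [0, 0, -0.95, -0.13, -0.37, 0, 0.5], [0, 0, -0.95, -0.13, -0.37, 0, 0.5], [0, 0, -0.95, -0.13, -0.37, 0, 0.5], [0, 0, -0.95, -0.13, -0.37, 0, 0.5], [0, 0, -0.95, -0.13, -0.37, 0, 0.5], [0, 0, -0.95, -0.13, -0.37, 0, 0.5], [0, 0, -0.95, -0.13, -0.37, 0, 0.5], [0, 0, -0.95, -0.13, -0.37, 0, 0.5], [0, 0, -0.95, -0.13, -0.37, 0, 0.5], [0, 0, -0.5, -0.06, -0.2, 0, 0.5], [0, 0, 0, 0, 0, 0, 0.5], [0, 0, 0, 0, 0, 0, 0.5]]

```text
time_s: 8.38
tcp_pos: [0.4145, 0.0406, 0.2293]
ee_rot: [[-0.026, 0.0, 1.0], [0.005, 1.0, -0.0], [-1.0, 0.005, -0.026]]
wrist_force: [0.6, 0.4, -2.5]
gripper_width: 0.707
```

>>> move_arm:
  series:
    - [[-0.04, -0.19, 0, 0, 0, -0.3, 0.5], [0, 0, 0, 0, 0, -0.5, 0.5], [0, 0, 0, 0, 0, -0.5, 0.5], [0, 0, 0, 0, 0, -0.2, 0.5], [0, 0, 0, 0, 0, 0, 0.5], [0, 0, 0, 0, 0, 0, 0.5]]

```text
time_s: 9.12
tcp_pos: [0.4174, 0.0444, 0.1372]
ee_rot: [[0.004, -0.01, 1.0], [0.0, 1.0, 0.01], [-1.0, 0.0, 0.004]]
wrist_force: [-0.2, -0.5, -2.5]
gripper_width: 0.706
```

>>> move_arm:
  series:
    - [[0, 0.03, 0, 0, 0, -0.2, 0.5], [0, 0, 0, 0, 0, -0.15, 0.5], [0, 0, 0, 0, 0, -0.05, 0.5], [0, 0, 0, 0, 0, 0, 0.5], [0, 0, 0, 0, 0, 0, 0.5]]

```text
time_s: 9.75
tcp_pos: [0.4183, 0.0449, 0.1127]
ee_rot: [[0.003, -0.011, 1.0], [0.002, 1.0, 0.011], [-1.0, 0.002, 0.003]]
wrist_force: [0.8, 0.8, -2.5]
gripper_width: 0.714
```

>>> move_arm:
  series:
    - [[0, 0, 0, 0, 0, -0.04, 0.5], [0, 0, 0, 0, 0, -0.02, 0.5], [0, 0, 0, 0, 0, -0.02, 0.5], [0, 0, 0, 0, 0, 0, 0.5]]

```text
time_s: 10.25
tcp_pos: [0.4187, 0.0452, 0.1103]
ee_rot: [[0.004, -0.011, 1.0], [0.002, 1.0, 0.011], [-1.0, 0.001, 0.004]]
wrist_force: [-0.9, 0.7, -2.6]
gripper_width: 0.709
```

>>> move_arm:
  series:
    - [[0, 0, 0, 0, 0, -0.03, 0.5], [0, 0, 0, 0, 0, -0.02, 0.5], [0, 0, 0, 0, 0, 0, 0.5]]

```text
time_s: 10.62
tcp_pos: [0.419, 0.0454, 0.1102]
ee_rot: [[0.005, -0.012, 1.0], [0.001, 1.0, 0.012], [-1.0, 0.001, 0.005]]
wrist_force: [-0.5, 0.4, -3.8]
gripper_width: 0.711
```

>>> move_arm:
  series:
    - [[0, 0, 0, 0, 0, -0.06, 0.5], [0, 0, 0, 0, 0, -0.03, 0.5], [0, 0, 0, 0, 0, 0, 0.5]]

```text
time_s: 11.0
tcp_pos: [0.4201, 0.0457, 0.1095]
ee_rot: [[0.007, -0.014, 1.0], [0.0, 1.0, 0.014], [-1.0, 0.0, 0.007]]
wrist_force: [-0.2, 0.5, -3.3]
gripper_width: 0.705
```

>>> move_arm:
  series:
    - [[0, 0.05, 0.1, 0, 0, -0.06, 0.5], [0, 0, 0, 0, 0, -0.03, 0.5], [0, 0, 0, 0, 0, 0, 0.5]]

```text
time_s: 11.38
tcp_pos: [0.4214, 0.0457, 0.1087]
ee_rot: [[0.002, -0.031, 1.0], [-0.0, 1.0, 0.031], [-1.0, -0.0, 0.002]]
wrist_force: [0.0, -0.8, -2.7]
gripper_width: 0.711
```

Run:
```python
from h import *
im,d=viewer.capture("scene"); print(r.sense()["wrist_force"]);o=spotter.find_in("scene","nozzle_tip");print([(x["centre"],x["conf"]) for x in o]); cv2.imwrite("pics/s4.png",cv2.resize(im[160:320,300:500,::-1],None,fx=4,fy=3.75))
```

```text
[-0.58185952  0.18122652  1.84277428]
[([388.9, 351.9], 0.84), ([374.6, 230.4], 0.69), ([469.5, 333.6], 0.6)]
```

View pics/s4.png

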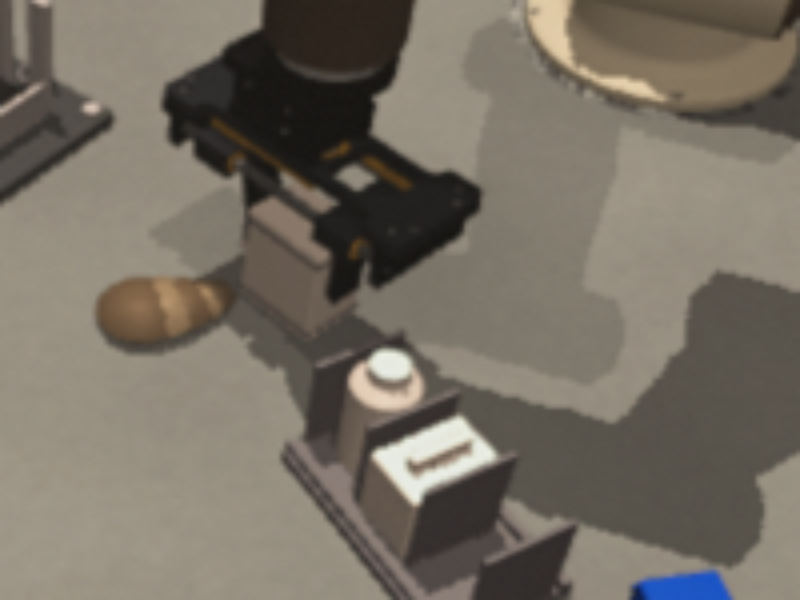

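>>> move_arm:
  series:
    - [[0, 0, 0, 0, 0, 0, 0.9], [0, 0, 0, 0, 0, 0, 0.9], [0, 0, 0, 0, 0, 0, 0.9], [0, 0, 0, 0, 0, 0, 0.9], [0, 0, 0, 0, 0, 0.3, 0.9], [0, 0, 0, 0, 0, 0.5, 0.9], [0, 0, 0, 0, 0, 0.7, 0.9], [0, 0, 0, 0, 0, 0.7, 0.9], [0, 0, 0, 0, 0, 0.2, 0.9], [0, 0, 0, 0, 0, 0, 0.9], [0, 0, 0, 0, 0, 0, 0.9]]

```text
time_s: 12.85
tcp_pos: [0.4201, 0.0451, 0.2533]
ee_rot: [[-0.004, -0.031, 1.0], [-0.003, 1.0, 0.031], [-1.0, -0.003, -0.004]]
wrist_force: [0.3, 0.0, -1.5]
gripper_width: 0.901
```

```bash
python3 wl.py w5
```

```text
12.9 [0.4201 0.0451 0.2531] [[-0.03, 0.957, 0.289, 0.339], [1.0, 0.03, 0.005, 0.044], [-0.004, 0.289, -0.957, 0.347], [0.0, 0.0, 0.0, 1.0]]
```

View pics/w5.png

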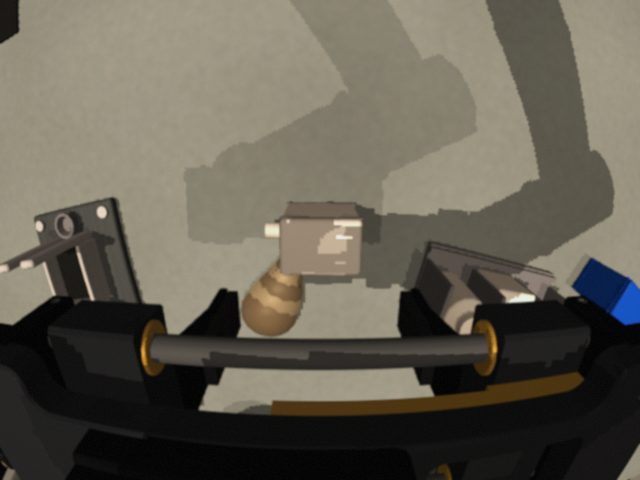

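Wrist view: the cartridge stands upright at (320,245) with its nozzle at (272,230) toward −y. The oyster is next to it at (275,305). Measuring for the regrasp.

Run:
```python
from h import *
z=np.load("w5.npz");im=cv2.imread("pics/w5.png");X=wcloud(z["d"],z).reshape(-1,3)
w=(abs(X[:,2]-.08)<.005)&(abs(X[:,0]-.42)<.05)&(abs(X[:,1]-.045)<.05)
r_=cv2.minAreaRect((X[w][:,:2]*1000).astype(np.float32));print(w.sum(),X[w].mean(0).round(4),r_)
for a,b in ((.008,.04),):
    w=(X[:,2]>a)&(X[:,2]<b)&(X[:,0]>.445)&(X[:,0]<.56)&(abs(X[:,1])<.06); print("oyster",w.sum(),X[w].min(0).round(3),X[w].max(0).round(3))
w=(X[:,2]>.012)&(X[:,2]<.04)&(abs(X[:,0]-.42)<.04)&(X[:,1]<.012)&(X[:,1]>-.02); print("nozzle",X[w].mean(0),w.sum())
C=X; 
im,d=viewer.capture("top");C=cloud("top",d).reshape(-1,3)
w=(abs(C[:,2]-.08)<.006)&(abs(C[:,0]-.42)<.05)&(abs(C[:,1]-.045)<.05); print("top",w.sum(),(C[w].mean(0).round(4) if w.sum() else 0))
```

```text
4593 [0.4175 0.046  0.0808] ((419.2872314453125, 46.24388885498047), (45.0407600402832, 62.35054016113281), 0.8281042575836182)
oyster 3197 [ 0.452 -0.033  0.009] [0.537 0.031 0.027]
nozzle [0.42370406 0.00368198 0.02869027] 237
top 0 0
```

>>> move_arm:
  series:
    - [[0, 0, 0.5, 0, 0, 0, 0.8], [0, 0, 0.98, 0, 0, 0, 0.8], [0, 0, 0.98, 0, 0, 0, 0.8], [0, 0, 0.98, 0, 0, 0, 0.8], [0, 0, 0.98, 0, 0, 0, 0.8], [0, 0, 0.98, 0, 0, 0, 0.8], [0, 0, 0.98, 0, 0, 0, 0.8], [0, 0, 0.98, 0, 0, 0, 0.8], [0, 0, 0.98, 0, 0, 0, 0.8], [0, 0, 0.98, 0, 0, 0, 0.8], [0, 0, 0.98, 0, 0, 0, 0.8], [0, 0, 0.5, 0, 0, 0, 0.8], [0, 0, 0, 0, 0, 0, 0.8], [0, 0, 0, 0, 0, 0, 0.8]]

```text
time_s: 14.7
tcp_pos: [0.4152, 0.043, 0.2376]
ee_rot: [[-0.012, -1.0, -0.016], [-0.032, -0.016, 0.999], [-0.999, 0.012, -0.032]]
wrist_force: [-0.5, -0.0, -0.2]
gripper_width: 0.803
```

```bash
python3 wl.py w6;  python3 - <<'E'
from h import *
z=np.load("w6.npz");X=wcloud(z["d"],z).reshape(-1,3)
w=(abs(X[:,2]-.08)<.005)&(abs(X[:,0]-.42)<.05)&(abs(X[:,1]-.045)<.05)
print(w.sum(),X[w].mean(0).round(4),cv2.minAreaRect((X[w][:,:2]*1000).astype(np.float32)))
E
```

```text
14.75 [0.4152 0.043  0.2376] [[-1.0, -0.012, -0.015, 0.417], [-0.015, 0.965, 0.26, -0.034], [0.011, 0.26, -0.965, 0.334], [0.0, 0.0, 0.0, 1.0]]
5056 [0.4194 0.0439 0.0807] ((419.3463439941406, 45.702842712402344), (44.37382125854492, 62.816497802734375), 0.9150065183639526)
```

View pics/w6.png

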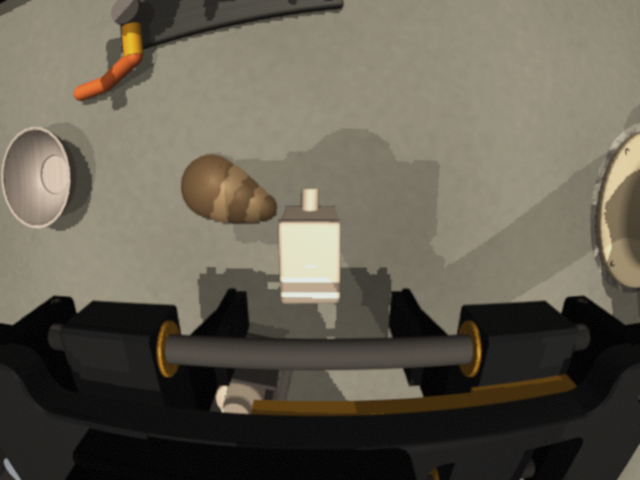

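>>> move_arm:
  series:
    - [[0.23, -0.09, 0, 0.07, 0.05, -0.3, 0.8], [0, 0, 0, 0, 0, -0.5, 0.8], [0, 0, 0, 0, 0, -0.1, 0.8], [0, 0, 0, 0, 0, 0, 0.8], [0, 0, 0, 0, 0, 0, 0.8]]

```text
time_s: 15.38
tcp_pos: [0.4209, 0.0466, 0.1839]
ee_rot: [[0.005, -1.0, -0.015], [0.002, -0.015, 1.0], [-1.0, -0.005, 0.002]]
wrist_force: [-0.4, -0.0, 0.8]
gripper_width: 0.799
```

>>> move_arm:
  series:
    - [[0, 0.04, 0, -0.03, -0.01, -0.35, 0.8], [0, 0, 0, 0, 0, -0.4, 0.8], [0, 0, 0, 0, 0, -0.3, 0.8], [0, 0, 0, 0, 0, -0.15, 0.8], [0, 0, 0, 0, 0, 0, 0.8], [0, 0, 0, 0, 0, 0, 0.8]]

```text
time_s: 16.12
tcp_pos: [0.4232, 0.048, 0.1156]
ee_rot: [[0.012, -1.0, -0.016], [0.008, -0.016, 1.0], [-1.0, -0.012, 0.007]]
wrist_force: [0.7, 0.3, 0.6]
gripper_width: 0.799
```

>>> move_arm:
  series:
    - [[-0.06, 0.09, 0, -0.06, -0.03, -0.07, 0.8], [0, 0, 0, 0, 0, 0, 0.8], [0, 0, 0, 0, 0, 0, 0.8]]

```text
time_s: 16.5
tcp_pos: [0.4199, 0.0464, 0.1124]
ee_rot: [[0.001, -1.0, -0.017], [-0.0, -0.017, 1.0], [-1.0, -0.001, -0.0]]
wrist_force: [0.6, 0.1, 0.1]
gripper_width: 0.799
```

Vertical, centred and at height. Gripping the 44 mm sides.

>>> move_arm:
  series:
    - [[0, 0, 0, 0, 0, 0, 0.3], [0, 0, 0, 0, 0, 0, 0.3], [0, 0, 0, 0, 0, 0, 0.3], [0, 0, 0, 0, 0, 0, 0.3], [0, 0, 0, 0, 0, 0, 0.3], [0, 0, 0, 0, 0, 0, 0.3]]

```text
time_s: 17.25
tcp_pos: [0.42, 0.0464, 0.1125]
ee_rot: [[0.002, -1.0, -0.017], [-0.0, -0.017, 1.0], [-1.0, -0.002, -0.0]]
wrist_force: [0.0, 0.6, 1.4]
gripper_width: 0.5
```

>>> move_arm:
  series:
    - [[0, 0, 0, 0, 0, 0.2, 0.3], [0, 0, 0, 0, 0, 0.5, 0.3], [0, 0, 0, 0, 0, 0.7, 0.3], [0, 0, 0, 0, 0, 0.7, 0.3], [0, 0, 0, 0, 0, 0.5, 0.3], [0, 0, 0, 0, 0, 0.2, 0.3], [0, 0, 0, 0, 0, 0, 0.3], [0, 0, -0.5, 0, -0.1, 0, 0.3], [0, 0, -0.95, 0, -0.2, 0, 0.3], [0, 0, -0.95, 0, -0.25, 0, 0.3], [0, 0, -0.95, 0, -0.25, 0, 0.3], [0, 0, -0.95, 0, -0.25, 0, 0.3], [0, 0, -0.95, 0, -0.25, 0, 0.3], [0, 0, -0.95, 0, -0.25, 0, 0.3], [0, 0, -0.95, 0, -0.25, 0, 0.3], [0, 0, -0.95, 0, -0.2, 0, 0.3], [0, 0, -0.95, 0, -0.2, 0, 0.3], [0, 0, -0.5, 0, -0.1, 0, 0.3], [0, 0, 0, 0, 0, 0, 0.3], [0, 0, 0, 0, 0, 0, 0.3]]

```text
time_s: 19.75
tcp_pos: [0.404, -0.0987, 0.2629]
ee_rot: [[-0.046, -0.202, 0.978], [0.024, 0.979, 0.203], [-0.999, 0.032, -0.04]]
wrist_force: [-0.2, 0.3, -1.9]
gripper_width: 0.504
```

```bash
python3 wl.py w7
```

```text
19.8 [ 0.404  -0.0986  0.2629] [[-0.202, 0.949, 0.243, 0.329], [0.979, 0.187, 0.081, -0.117], [0.031, 0.254, -0.967, 0.359], [0.0, 0.0, 0.0, 1.0]]
```

View pics/w7.png

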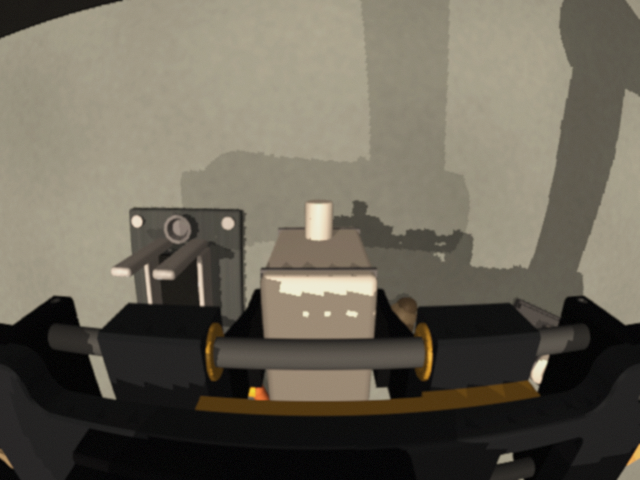

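>>> move_arm:
  series:
    - [[-0.17, -0.33, -0.38, 0, -0.3, 0.4, 0.3], [0, 0, 0, 0, -0.4, 0.3, 0.3], [0, 0, 0, 0, 0, 0.1, 0.3], [0, 0, 0, 0, 0, 0, 0.3], [0, 0, 0, 0, 0, 0, 0.3]]

```text
time_s: 20.42
tcp_pos: [0.403, -0.1395, 0.3098]
ee_rot: [[-0.003, -0.154, 0.988], [0.001, 0.988, 0.154], [-1.0, 0.002, -0.002]]
wrist_force: [0.7, 0.3, -3.0]
gripper_width: 0.507
```

```bash
python3 wl.py w8
cat > st.py <<'E'
import sys
from fit2 import *
n=sys.argv[1]
z=np.load(f"{n}.npz");X=wcloud(z["d"],z).reshape(-1,3)
m=(X[:,2]>.108)&(X[:,2]<.118)&(X[:,0]>.41)&(X[:,0]<.53)&(abs(X[:,1]+.215)<.05)
Y=X[m];print(m.sum(),Y.min(0).round(4),Y.max(0).round(4))
a=Y[Y[:,0]<.465];b=Y[Y[:,0]>.48];print("posts",len(a),a.mean(0).round(4),"wall",len(b),b.mean(0).round(4) if len(b) else 0)
t=fitst(Y);print("station",t[:2].round(4),np.degrees(t[2]))
m=(X[:,2]>.008)&(X[:,2]<.017)&(X[:,0]>.37)&(X[:,0]<.46)&(abs(X[:,1]+.215)<.09);Y=X[m];print("plate",len(Y),Y[:,2].mean(),cv2.minAreaRect((Y[:,:2]*1000).astype(np.float32)))
np.save("plate.npy",Y)
E
python3 st.py w8
```

```text
20.475 [ 0.403  -0.1395  0.3098] [[-0.153, 0.946, 0.287, 0.323], [0.988, 0.147, 0.045, -0.151], [0.001, 0.29, -0.957, 0.404], [0.0, 0.0, 0.0, 1.0]]
407 [ 0.4269 -0.2479  0.1081] [ 0.5055 -0.1943  0.117 ]
posts 405 [ 0.4334 -0.2204  0.1137] wall 2 [ 0.5051 -0.2115  0.1091]
station [ 0.4704 -0.2147] 9.411929828955078
plate 3009 0.013134977063745213 ((433.4129638671875, -222.21298217773438), (63.30162048339844, 119.86869812011719), 8.94879150390625)
```

View pics/w8.png

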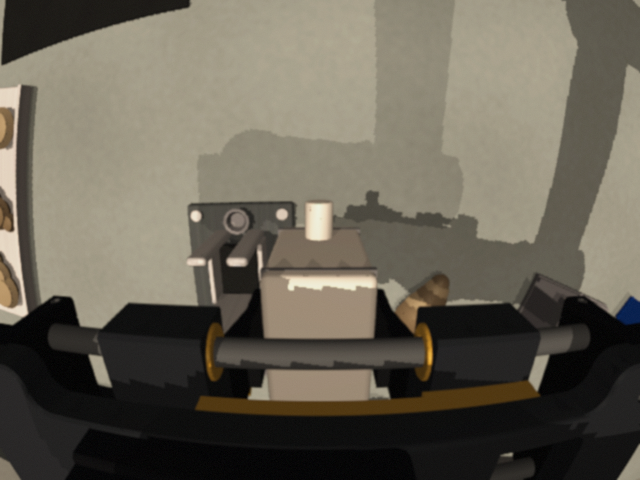

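Run:
```python
from h import *
z=np.load("w8.npz");X=wcloud(z["d"],z)
t=np.array([.403,-.1395,.3098]);ax=np.array([.988,.154,0]);ay=np.array([-.154,.988,0])
def L(P): d=P-t; return np.round([d@ax*1000,d@ay*1000,d[2]*1000],1)
for uv in [(264,269),(320,269),(376,269),(264,263),(318,205),(318,232),(309,206),(329,206)]:
    print(uv,L(X[uv[1],uv[0]]),"ray@top",L(wray(uv,z,t[2]-.0324)))
D=(X-t);lx=D@ax;ly=D@ay;lz=D[...,2]
m=(abs(lz+.0324)<.006)&(abs(ly)<.03)&(abs(lx)<.05);print("top face",m.sum(),lx[m].min(),np.percentile(lx[m],2),ly[m].min(),ly[m].max(),lz[m].mean())
m=(lz<-.035)&(lz>-.115)&(abs(ly)<.03)&(lx<-.02)&(lx>-.06)
for a in range(-110,-35,10):
    k=m&(abs(lz-a/1000)<.005); print(a,k.sum(),lx[k].min().round(4) if k.any() else 0,np.median(lx[k]).round(4) if k.any() else 0)
```

```text
(264, 269) [-32.3 -20.2 -39.2] ray@top [-34.7 -19.2 -32.4]
(320, 269) [-32.5   1.2 -38.7] ray@top [-34.8   1.2 -32.4]
(376, 269) [-32.5  22.6 -38.5] ray@top [-34.7  21.6 -32.4]
(264, 263) [  48.2  -57.4 -278.5] ray@top [-37.  -19.1 -32.4]
(318, 205) [-49.6   0.5 -79.8] ray@top [-58.1   0.5 -32.4]
(318, 232) [-36.2   0.4 -80.8] ray@top [-48.5   0.5 -32.4]
(309, 206) [-48.8  -3.9 -82.1] ray@top [-57.8  -2.6 -32.4]
(329, 206) [-48.4   5.8 -83.9] ray@top [-57.8   4.3 -32.4]
top face 11597 -0.03358658047706365 -0.03237684871371683 -0.029975867061351268 0.029977261771863183 -0.031842309926264155
-110 31 -0.0329 -0.0326
-100 288 -0.0333 -0.0324
-90 385 -0.0506 -0.0325
-80 1384 -0.0506 -0.0381
-70 559 -0.033 -0.0322
-60 670 -0.033 -0.0322
-50 799 -0.033 -0.0322
-40 1013 -0.0336 -0.0324
```

>>> move_arm:
  series:
    - [[0, 0, 0, 0.2, -0.25, 0, 0.3], [0, 0, 0, 0.4, -0.45, 0, 0.3], [0, 0, 0, 0.4, -0.4, 0, 0.3], [0, 0, 0, 0.1, -0.1, 0, 0.3], [0, 0, 0, 0, 0, 0, 0.3], [0, 0, 0, 0, 0, 0, 0.3]]

```text
time_s: 21.22
tcp_pos: [0.4694, -0.2103, 0.3062]
ee_rot: [[-0.01, -0.159, 0.987], [0.004, 0.987, 0.159], [-1.0, 0.005, -0.009]]
wrist_force: [0.6, 0.1, -3.0]
gripper_width: 0.5
```

```bash
python3 wl.py w9; python3 st.py w9
python3 - <<'E'
from h import *
im,d=viewer.capture("scene"); cv2.imwrite("pics/s9.png",cv2.resize(im[60:240,200:400,::-1],None,fx=4,fy=3.3))
E
```

```text
21.275 [ 0.4694 -0.2102  0.3063] [[-0.159, 0.947, 0.28, 0.39], [0.987, 0.151, 0.049, -0.223], [0.004, 0.284, -0.959, 0.4], [0.0, 0.0, 0.0, 1.0]]
415 [ 0.4268 -0.2487  0.108 ] [ 0.4422 -0.1953  0.117 ]
posts 415 [ 0.4339 -0.2228  0.1141] wall 0 0
station [ 0.4707 -0.2156] 9.61749250887696
plate 4036 0.0130643670836174 ((435.9985046386719, -221.71405029296875), (66.19522094726562, 120.42406463623047), 8.918988227844238)
```

View pics/w9.png

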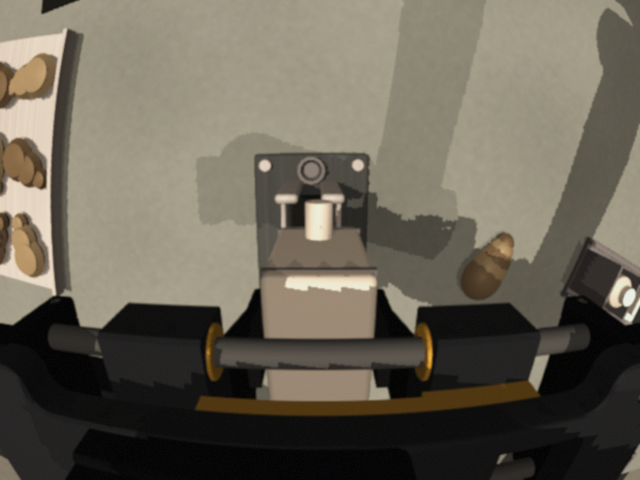

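View pics/s9.png

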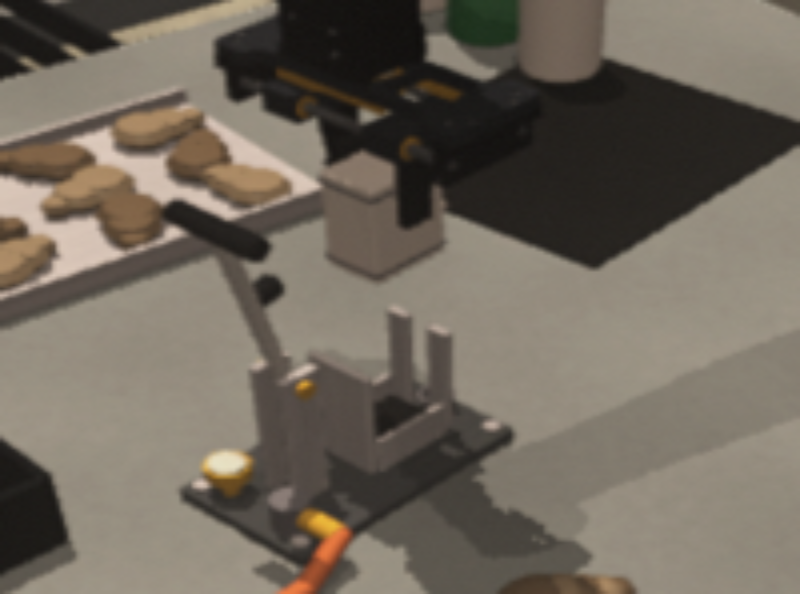

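>>> move_arm:
  series:
    - [[-0.03, -0.07, -0.03, 0.05, -0.1, -0.2, 0.3], [0, 0, 0, 0, 0, -0.4, 0.3], [0, 0, 0, 0, 0, -0.4, 0.3], [0, 0, 0, 0, 0, -0.05, 0.3], [0, 0, 0, 0, 0, 0, 0.3], [0, 0, 0, 0, 0, 0, 0.3]]

```text
time_s: 22.08
tcp_pos: [0.4721, -0.2146, 0.2465]
ee_rot: [[0.009, -0.159, 0.987], [-0.002, 0.987, 0.159], [-1.0, -0.004, 0.008]]
wrist_force: [-0.2, 0.4, -2.4]
gripper_width: 0.499
```

>>> move_arm:
  series:
    - [[0.02, 0.07, -0.03, 0, -0.03, -0.1, 0.3], [0, 0, 0, 0, 0, 0, 0.3], [0, 0, 0, 0, 0, 0, 0.3]]

```text
time_s: 22.45
tcp_pos: [0.4728, -0.2166, 0.2416]
ee_rot: [[0.001, -0.155, 0.988], [0.0, 0.988, 0.155], [-1.0, -0.0, 0.001]]
wrist_force: [-0.4, -0.5, -3.0]
gripper_width: 0.5
```

```bash
python3 wl.py w10; python3 st.py w10
python3 - <<'E'
from h import *
im,d=viewer.capture("scene"); cv2.imwrite("pics/s10.png",cv2.resize(im[90:230,220:360,::-1],None,fx=4,fy=4))
im=cv2.imread("pics/w10.png"); cv2.imwrite("pics/w10z.png",cv2.resize(im[100:320,200:440],None,fx=3.3,fy=2.7))
E
```

```text
22.5 [ 0.4727 -0.2166  0.2415] [[-0.154, 0.944, 0.29, 0.393], [0.988, 0.148, 0.044, -0.228], [-0.001, 0.294, -0.956, 0.335], [0.0, 0.0, 0.0, 1.0]]
788 [ 0.4266 -0.2488  0.108 ] [ 0.4422 -0.1943  0.1165]
posts 788 [ 0.434  -0.2217  0.114 ] wall 0 0
station [ 0.471  -0.2161] 8.89005611091411
plate 5698 0.013035048104685507 ((435.1488952636719, -221.96250915527344), (67.43258666992188, 120.69615173339844), 8.426942825317383)
```

View pics/w10z.png

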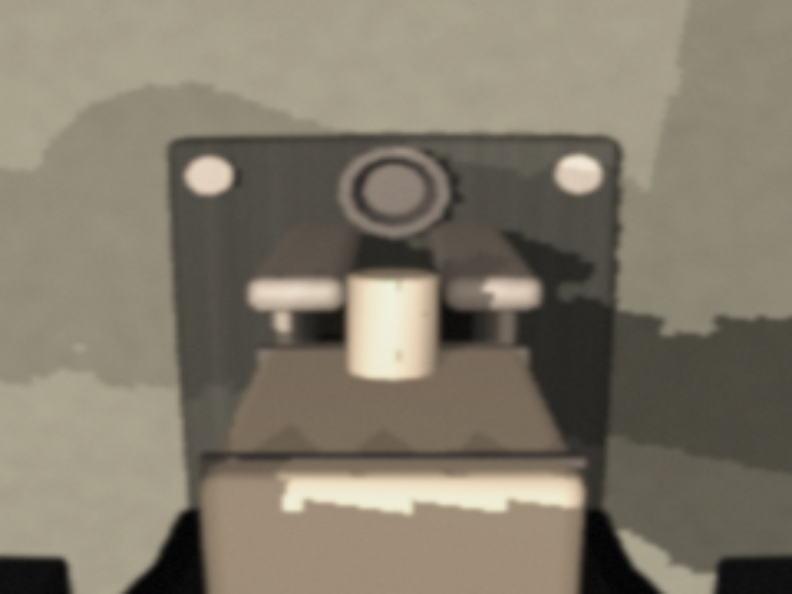

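View pics/s10.png

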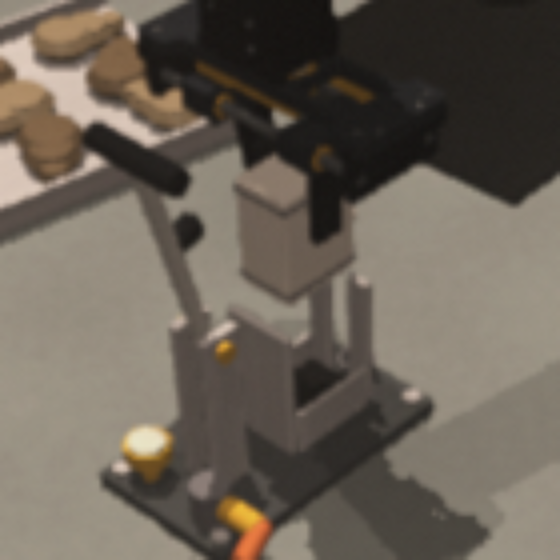

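>>> move_arm:
  series:
    - [[0, 0, 0, -0.01, 0, -0.15, 0.3], [0, 0, 0, 0, 0, -0.15, 0.3], [0, 0, 0, 0, 0, 0, 0.3]]

```text
time_s: 22.92
tcp_pos: [0.4717, -0.2165, 0.2218]
ee_rot: [[-0.0, -0.155, 0.988], [0.001, 0.988, 0.155], [-1.0, 0.001, 0.0]]
wrist_force: [-0.1, -0.9, -2.9]
gripper_width: 0.503
```

>>> move_arm:
  series:
    - [[0, 0, 0, 0.01, 0, -0.15, 0.3], [0, 0, 0, 0, 0, -0.15, 0.3], [0, 0, 0, 0, 0, 0, 0.3]]

```text
time_s: 23.3
tcp_pos: [0.4723, -0.2165, 0.2022]
ee_rot: [[-0.001, -0.155, 0.988], [0.001, 0.988, 0.155], [-1.0, 0.001, -0.001]]
wrist_force: [0.1, 0.3, -2.6]
gripper_width: 0.502
```

```bash
python3 wl.py w11
python3 - <<'E'
from h import *
im=cv2.imread("pics/w11.png"); cv2.imwrite("pics/w11z.png",cv2.resize(im[100:320,200:440],None,fx=3.3,fy=2.7))
E
```

```text
23.35 [ 0.4725 -0.2165  0.2027] [[-0.154, 0.945, 0.289, 0.392], [0.988, 0.147, 0.045, -0.228], [-0.0, 0.292, -0.956, 0.296], [0.0, 0.0, 0.0, 1.0]]
```

View pics/w11z.png

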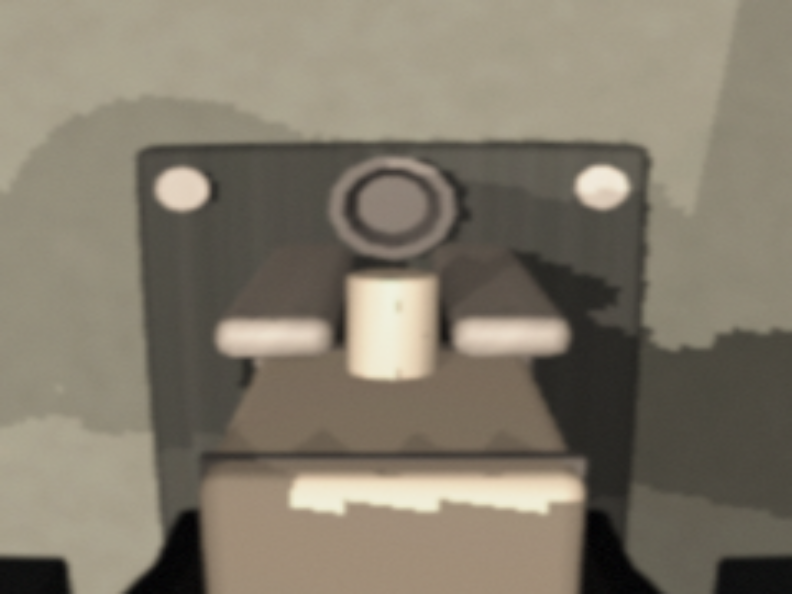

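The nozzle (346–438) is centred in the slot between the posts (332–452 in the zoom), with no contact forces. I'll keep lowering.

>>> move_arm:
  series:
    - [[0, 0, 0, 0, 0, -0.15, 0.3], [0, 0, 0, 0, 0, -0.15, 0.3], [0, 0, 0, 0, 0, -0.15, 0.3], [0, 0, 0, 0, 0, 0, 0.3]]

```text
time_s: 23.85
tcp_pos: [0.4727, -0.2166, 0.1739]
ee_rot: [[0.001, -0.155, 0.988], [0.0, 0.988, 0.155], [-1.0, 0.0, 0.001]]
wrist_force: [0.8, -0.4, -2.8]
gripper_width: 0.501
```

>>> move_arm:
  series:
    - [[0, 0, 0, 0, 0, -0.15, 0.3], [0, 0, 0, 0, 0, -0.15, 0.3], [0, 0, 0, 0, 0, -0.06, 0.3], [0, 0, 0, 0, 0, 0, 0.3]]

```text
time_s: 24.35
tcp_pos: [0.4729, -0.2166, 0.1508]
ee_rot: [[0.001, -0.155, 0.988], [-0.0, 0.988, 0.155], [-1.0, -0.0, 0.001]]
wrist_force: [-0.7, 0.3, -2.0]
gripper_width: 0.502
```

>>> move_arm:
  series:
    - [[0, 0, 0, 0, 0, -0.08, 0.3], [0, 0, 0, 0, 0, -0.04, 0.3], [0, 0, 0, 0, 0, 0, 0.3]]

```text
time_s: 24.72
tcp_pos: [0.4732, -0.2167, 0.1436]
ee_rot: [[0.002, -0.155, 0.988], [-0.0, 0.988, 0.155], [-1.0, -0.001, 0.002]]
wrist_force: [-0.3, 0.9, -3.2]
gripper_width: 0.496
```

>>> move_arm:
  series:
    - [[0, 0, 0, 0, 0, -0.03, 0.3], [0, 0, 0, 0, 0, 0, 0.3]]

```text
time_s: 24.98
tcp_pos: [0.4737, -0.2167, 0.1424]
ee_rot: [[0.003, -0.156, 0.988], [-0.001, 0.988, 0.156], [-1.0, -0.001, 0.003]]
wrist_force: [0.6, -0.6, -2.5]
gripper_width: 0.501
```

>>> move_arm:
  series:
    - [[0, 0, 0, -0.02, 0, -0.02, 0.3], [0, 0, 0, 0, 0, 0, 0.3], [0, 0, 0, 0, 0, 0, 0.3]]

```text
time_s: 25.35
tcp_pos: [0.4734, -0.2167, 0.1423]
ee_rot: [[0.006, -0.156, 0.988], [-0.001, 0.988, 0.156], [-1.0, -0.002, 0.006]]
wrist_force: [0.5, 0.7, -0.9]
gripper_width: 0.501
```

>>> move_arm:
  series:
    - [[0, 0.04, 0, -0.02, 0, -0.02, 0.3], [0, 0, 0, 0, 0, 0, 0.3], [0, 0, 0, 0, 0, 0, 0.3]]

```text
time_s: 25.72
tcp_pos: [0.4737, -0.2167, 0.1422]
ee_rot: [[0.004, -0.157, 0.988], [-0.002, 0.988, 0.157], [-1.0, -0.003, 0.004]]
wrist_force: [0.7, 0.7, 2.1]
gripper_width: 0.507
```

```bash
python3 wl.py w12
python3 - <<'E'
from h import *
im=cv2.imread("pics/w12.png"); cv2.imwrite("pics/w12z.png",cv2.resize(im[100:320,200:440],None,fx=3.3,fy=2.7))
im,d=viewer.capture("scene"); cv2.imwrite("pics/s12.png",cv2.resize(im[90:230,220:360,::-1],None,fx=4,fy=4)); print(r.sense()["wrist_force"])
E
```

```text
25.775 [ 0.4737 -0.2167  0.1422] [[-0.156, 0.943, 0.293, 0.393], [0.988, 0.15, 0.043, -0.229], [-0.003, 0.296, -0.955, 0.235], [0.0, 0.0, 0.0, 1.0]]
[0.47517248 1.41635044 1.12827671]
```

View pics/w12z.png

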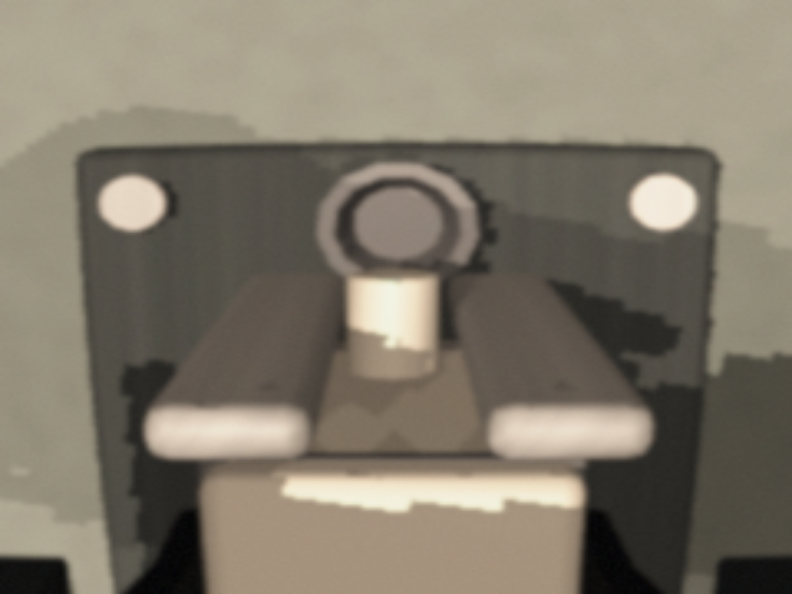

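View pics/s12.png

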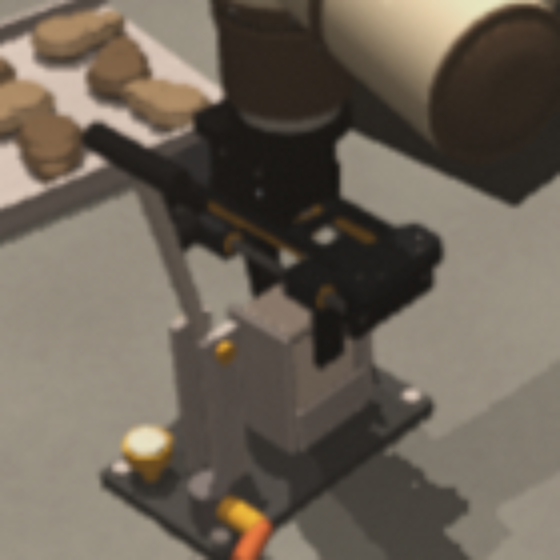

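Seated: the nozzle (346–438) lies in the slot, the cartridge top sits just below the post tops, and the weight is off the wrist. Releasing.

>>> move_arm:
  series:
    - [[0, 0, 0, 0, 0, 0, 0.8], [0, 0, 0, 0, 0, 0, 0.8], [0, 0, 0, 0, 0, 0, 0.8], [0, 0, 0, 0, 0, 0, 0.8], [0, 0, 0, 0, 0, 0.2, 0.8], [0, 0, 0, 0, 0, 0.4, 0.8], [0, 0, 0, -0.2, 0, 0.6, 0.8], [0, 0, 0, -0.4, 0, 0.6, 0.8], [0, 0, 0, -0.5, 0, 0.5, 0.8], [0, 0, 0, -0.5, 0, 0.3, 0.8], [0, 0, 0, 0, 0, 0, 0.5], [0, 0, 0, 0, 0, 0, 0.0]]

```text
time_s: 27.32
tcp_pos: [0.374, -0.2173, 0.3079]
ee_rot: [[0.009, -0.158, 0.987], [-0.005, 0.987, 0.158], [-1.0, -0.006, 0.008]]
wrist_force: [0.2, -0.2, 0.1]
gripper_width: 0.659
```

```bash
python3 wl.py w13
python3 - <<'E'
from h import *
from fit2 import *
z=np.load("w13.npz");X=wcloud(z["d"],z).reshape(-1,3)
t0=np.array([.471,-.2161,np.radians(8.9)])
l=loc(X,t0)
w=(abs(X[:,2]-.11)<.0045)&(abs(l[:,0])<.0332)&(abs(l[:,1])<.03)
print("cart top local mm",w.sum(),(l[w].min(0)*1e3).round(1),(l[w].max(0)*1e3).round(1),X[w,2].mean())
w=(abs(l[:,0]+.046)<.012)&(abs(l[:,1])<.008)&(X[:,2]>.045)&(X[:,2]<.07); print("nozzle",w.sum(),(l[w].min(0)*1e3).round(1),X[w,2].max())
im,d=viewer.capture("top"); cv2.imwrite("pics/t13.png",cv2.resize(im[170:330,380:520,::-1],None,fx=4,fy=3.7))
C=cloud("top",d).reshape(-1,3);l=loc(C,t0);
w=(C[:,2]>.2)&(C[:,2]<.32)&(l[:,0]>.06)&(l[:,0]<.2)&(abs(l[:,1])<.05);print("handle top",w.sum(),(l[w].min(0)*1e3).round(1),(l[w].max(0)*1e3).round(1),C[w,2].max(),np.median(C[w,2]))
k=w&(C[:,2]>.27);print((l[k].mean(0)*1e3).round(1),C[k].mean(0).round(4))
E
```

```text
27.375 [ 0.3741 -0.2173  0.3078] [[-0.157, 0.942, 0.297, 0.293], [0.988, 0.152, 0.04, -0.229], [-0.007, 0.3, -0.954, 0.401], [0.0, 0.0, 0.0, 1.0]]
cart top local mm 1409 [-33.1 -23.4] [-1.5 20.9] 0.11033374449284143
nozzle 226 [-48.1  -7.9] 0.06281861344361622
handle top 693 [ 80.8 -36.1] [130.3  36.4] 0.2895970639195633 0.28129743744312785
[120.7   1.2] [ 0.5901 -0.1962  0.2828]
```

View pics/w13.png

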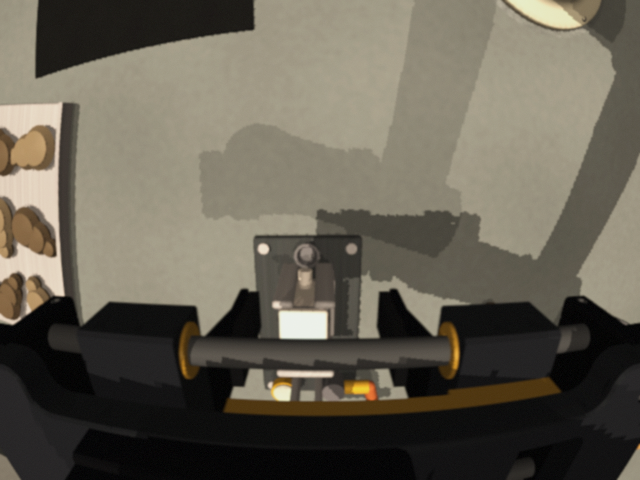

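View pics/t13.png

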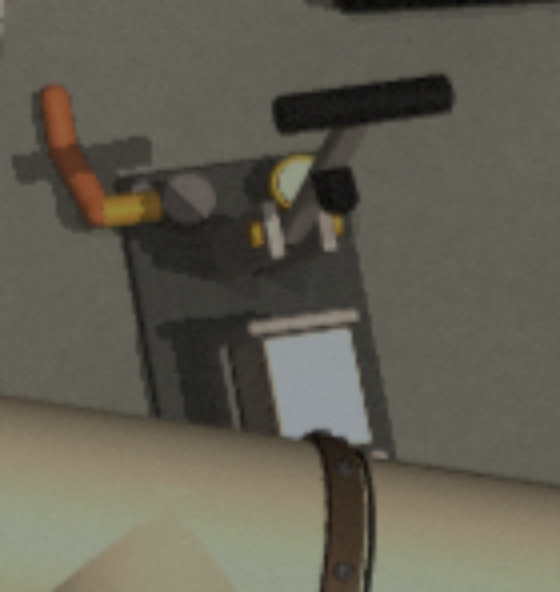

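The cartridge top is at 0.110 and the nozzle is in the slot, so step 1 looks met. The handle is at station x ≈ 121 mm, z ≈ 0.276 (clamp ≈ 1.81 rad). Next I'll move the closed fingers up and behind the handle.

>>> move_arm:
  series:
    - [[0.03, 0.07, 0, 0, 0, 0.4, 0], [0, 0, 0, 0, 0, 0.7, 0], [0, 0, 0, 0, 0, 0.7, 0], [0, 0, 0, 0, 0, 0.2, 0], [0, 0, 0, 0.3, 0.03, 0, 0], [0, 0, 0, 0.6, 0.06, 0, 0], [0, 0, 0, 0.7, 0.07, 0, 0], [0, 0, 0, 0.7, 0.07, 0, 0], [0, 0, 0, 0.7, 0.07, 0, 0], [0, 0, 0, 0.6, 0.06, 0, 0], [0, 0, 0, 0.3, 0.03, 0, 0], [0, 0, 0, 0, 0, 0, 0], [0, 0, 0, 0, 0, 0, 0]]

```text
time_s: 29.05
tcp_pos: [0.625, -0.1888, 0.4011]
ee_rot: [[-0.048, -0.16, 0.986], [0.009, 0.987, 0.16], [-0.999, 0.016, -0.046]]
wrist_force: [-0.5, -0.3, 0.8]
gripper_width: 0.004
```

>>> move_arm:
  series:
    - [[-0.06, -0.34, 0, 0, -0.06, 0, 0], [0, 0, 0, 0, 0, 0, 0], [0, 0, 0, 0, 0, 0, 0]]

```text
time_s: 29.42
tcp_pos: [0.6236, -0.1925, 0.4002]
ee_rot: [[-0.002, -0.16, 0.987], [0.001, 0.987, 0.16], [-1.0, 0.001, -0.002]]
wrist_force: [0.0, -0.5, -0.1]
gripper_width: 0.006
```

Run:
```python
from h import *
im,d=viewer.capture("scene"); cv2.imwrite("pics/s14.png",cv2.resize(im[40:240,180:380,::-1],None,fx=3,fy=3))
print(r.sense()["tcp_pos"])
```

```text
[ 0.62367267 -0.19253094  0.40041427]
```

View pics/s14.png

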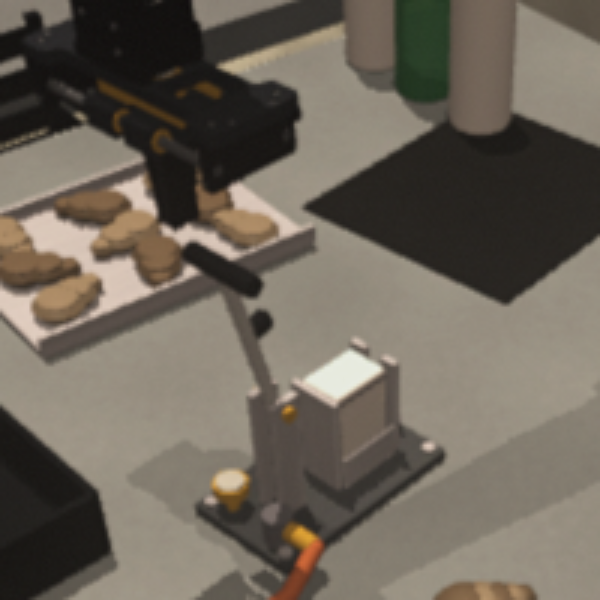

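Closed fingers are above and behind the handle (220,265); the cartridge sits upright in the cradle. Descend behind the bar.

>>> move_arm:
  series:
    - [[0, 0, 0, 0, 0, -0.4, 0], [0, 0, 0, 0, 0, -0.4, 0], [0, 0, 0, 0, 0, -0.2, 0], [0, 0, 0, 0, 0, 0, 0], [0, 0, 0, 0, 0, 0, 0]]

```text
time_s: 30.1
tcp_pos: [0.6241, -0.1928, 0.3417]
ee_rot: [[0.002, -0.16, 0.987], [-0.0, 0.987, 0.16], [-1.0, -0.001, 0.002]]
wrist_force: [1.0, -0.0, 0.2]
gripper_width: 0.001
```

>>> move_arm:
  series:
    - [[0, 0, 0, -0.1, -0.02, -0.1, 0], [0, 0, 0, -0.2, -0.03, 0, 0], [0, 0, 0, -0.25, -0.04, 0, 0], [0, 0, 0, -0.25, -0.04, 0, 0], [0, 0, 0, 0, 0, 0, 0]]

```text
time_s: 30.72
tcp_pos: [0.574, -0.2011, 0.3394]
ee_rot: [[0.012, -0.16, 0.987], [-0.001, 0.987, 0.16], [-1.0, -0.003, 0.012]]
wrist_force: [0.8, -0.4, 0.1]
gripper_width: 0.007
```

```bash
cat > sc.py <<'E'
import sys
from h import *
im,d=viewer.capture("scene"); cv2.imwrite(f"pics/{sys.argv[1]}.png",cv2.resize(im[40:240,180:380,::-1],None,fx=3,fy=3))
s=r.sense();print(s["time_s"],s["tcp_pos"],s["wrist_force"])
E
python3 sc.py s15
```

```text
30.775 [ 0.57440045 -0.20107858  0.33921466] [ 0.82066095 -0.23321035 -0.27090023]
```

View pics/s15.png

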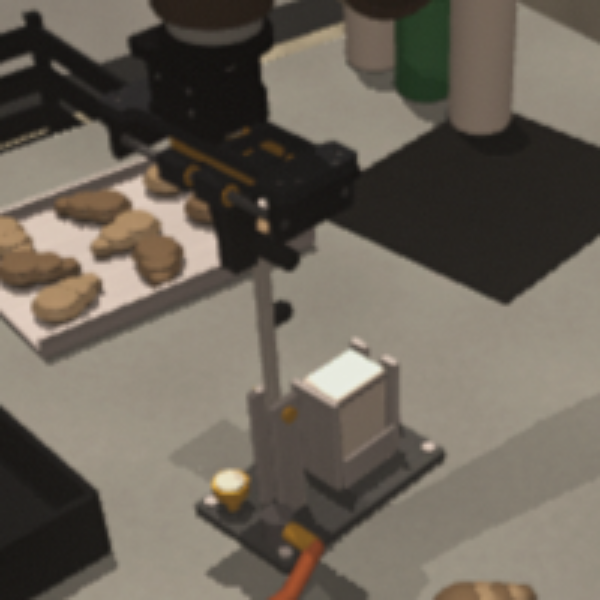

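>>> move_arm:
  series:
    - [[0, 0.08, 0, -0.34, -0.05, 0, 0], [0, 0, 0, -0.34, -0.05, -0.05, 0], [0, 0, 0, -0.34, -0.05, -0.12, 0], [0, 0, 0, -0.34, -0.05, -0.2, 0], [0, 0, 0, 0, 0, 0, 0]]

```text
time_s: 31.4
tcp_pos: [0.4921, -0.2138, 0.316]
ee_rot: [[0.002, -0.161, 0.987], [-0.003, 0.987, 0.161], [-1.0, -0.003, 0.001]]
wrist_force: [0.8, 0.1, 0.3]
gripper_width: 0.001
```

```bash
python3 sc.py s16
```

```text
31.45 [ 0.49316713 -0.21389479  0.31661068] [-0.04140629 -0.69150562  0.60085529]
```

View pics/s16.png

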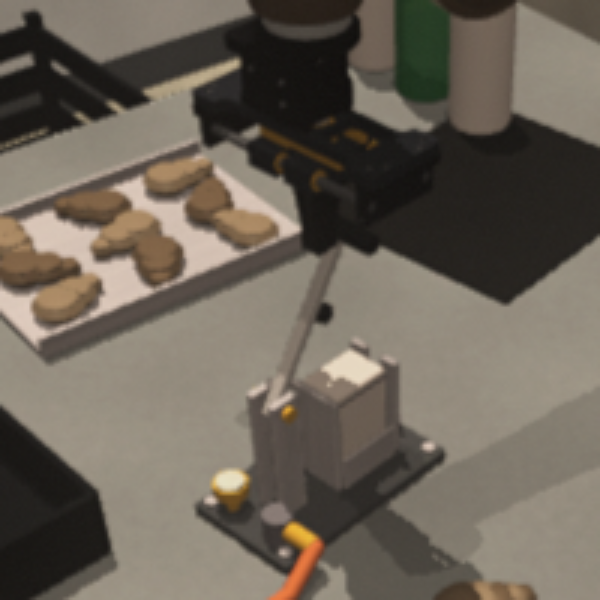

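>>> move_arm:
  series:
    - [[0, 0, 0, -0.3, -0.045, -0.22, 0], [0, 0, 0, -0.25, -0.04, -0.25, 0], [0, 0, 0, 0, 0, 0, 0], [0, 0, 0, 0.2, 0.03, 0.3, 0], [0, 0, 0, 0.1, 0.02, 0.5, 0], [0, 0, 0, 0, 0, 0, 0]]

```text
time_s: 32.2
tcp_pos: [0.4852, -0.2164, 0.3405]
ee_rot: [[0.007, -0.164, 0.986], [-0.007, 0.986, 0.164], [-1.0, -0.009, 0.006]]
wrist_force: [0.1, 0.4, -0.4]
gripper_width: 0.006
```

```bash
python3 sc.py s17;python3 - <<'E'
from fit2 import *
im,d=viewer.capture("scene"); C=cloud("scene",d).reshape(-1,3);I=im.reshape(-1,3).astype(int)
l=loc(C,np.array([.471,-.2161,np.radians(8.9)]))
w=(C[:,2]>.13)&(C[:,2]<.26)&(abs(l[:,0]+.03)<.05)&(abs(l[:,1])<.05)&(I.max(1)<70)
print(w.sum(),(l[w].mean(0)*1e3).round(1),(l[w].min(0)*1e3).round(1),(l[w].max(0)*1e3).round(1),C[w,2].min(),C[w,2].max(),C[w,2].mean())
E
```

```text
32.25 [ 0.48437226 -0.21610109  0.33876452] [ 0.30221484  0.30705665 -1.14724094]
187 [-24.5   6.8] [-41.2 -36. ] [19.6 39. ] 0.16195484531432702 0.2341090208775093 0.22071406086604345
```

View pics/s17.png

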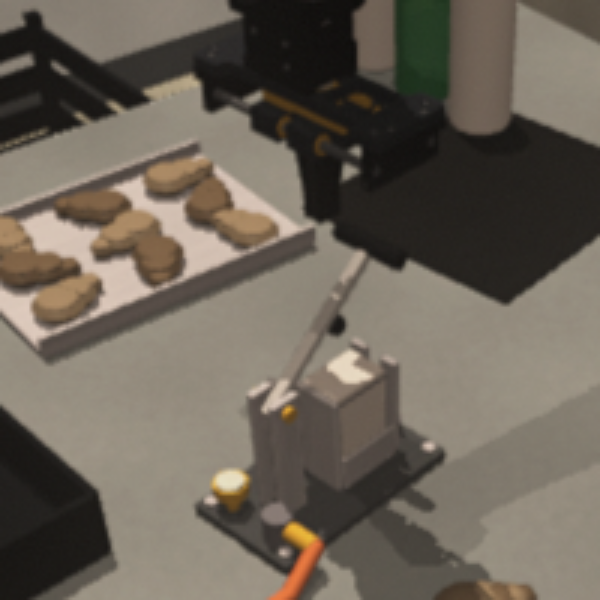

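>>> move_arm:
  series:
    - [[0.05, 0.05, -0.06, -0.35, -0.04, 0, 0], [0, 0, 0, -0.35, -0.04, 0, 0], [0, 0, 0, 0, 0, 0, 0], [0, 0, 0, 0, 0, -0.35, 0], [0, 0, 0, 0, 0, 0, 0], [0, 0, 0, 0, 0, 0, 0]]

```text
time_s: 33.05
tcp_pos: [0.4377, -0.221, 0.3144]
ee_rot: [[-0.011, -0.153, 0.988], [0.003, 0.988, 0.153], [-1.0, 0.005, -0.011]]
wrist_force: [0.5, -0.9, 1.0]
gripper_width: 0.006
```

>>> move_arm:
  series:
    - [[0, -0.05, 0, 0, 0, -0.15, 0], [0, 0, 0, -0.1, -0.02, -0.25, 0], [0, 0, 0, -0.12, -0.02, -0.25, 0], [0, 0, 0, 0, 0, 0, 0]]

```text
time_s: 33.55
tcp_pos: [0.4243, -0.2239, 0.2757]
ee_rot: [[-0.003, -0.154, 0.988], [0.002, 0.988, 0.154], [-1.0, 0.002, -0.003]]
wrist_force: [0.5, -0.7, 0.8]
gripper_width: 0.001
```

```bash
python3 sc.py s18
```

```text
33.6 [ 0.42499432 -0.22406077  0.27644604] [-0.13647707  0.46878286 -0.32434351]
```

View pics/s18.png

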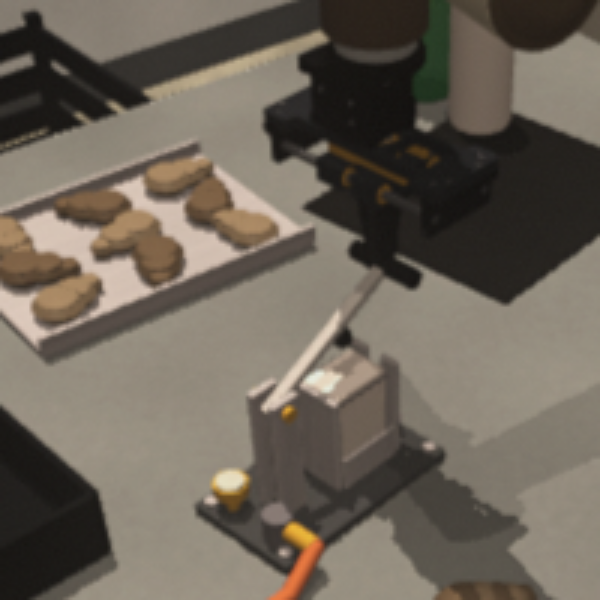

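>>> move_arm:
  series:
    - [[0, 0, 0, -0.15, -0.02, -0.25, 0], [0, 0, 0, -0.1, -0.02, -0.28, 0], [0, 0, 0, -0.05, -0.01, -0.25, 0], [0, 0, 0, 0, 0, 0, 0], [0, 0, 0, 0, 0, 0, 0]]

```text
time_s: 34.22
tcp_pos: [0.4112, -0.2278, 0.2332]
ee_rot: [[0.009, -0.157, 0.988], [-0.003, 0.988, 0.157], [-1.0, -0.004, 0.008]]
wrist_force: [-0.3, 0.1, 0.1]
gripper_width: 0.005
```

```bash
python3 sc.py s19
```

```text
34.275 [ 0.41111264 -0.22777266  0.23321748] [ 0.48921016 -0.05826644  0.17157831]
```

View pics/s19.png

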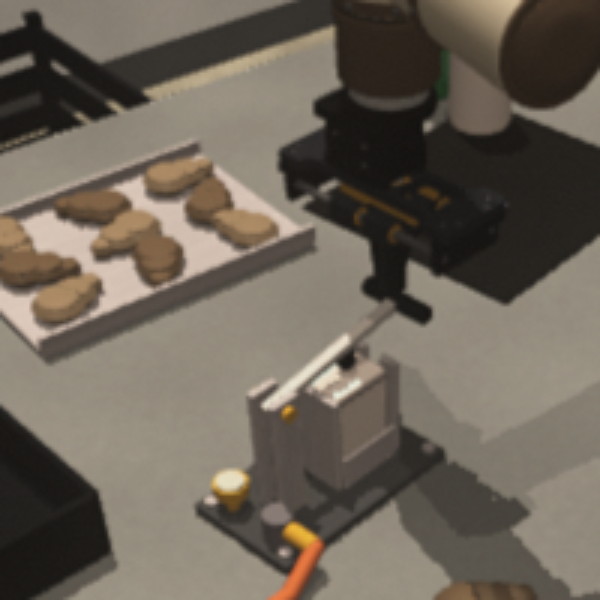

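>>> move_arm:
  series:
    - [[0.02, 0.06, 0, -0.05, -0.01, -0.12, 0], [0, 0, 0, -0.05, 0, -0.12, 0], [0, 0, 0, 0, 0, -0.1, 0], [0, 0, 0, 0, 0, 0, 0]]

```text
time_s: 34.78
tcp_pos: [0.4058, -0.2287, 0.2132]
ee_rot: [[0.003, -0.157, 0.988], [-0.001, 0.988, 0.157], [-1.0, -0.001, 0.003]]
wrist_force: [1.2, 0.7, 0.6]
gripper_width: 0.005
```

>>> move_arm:
  series:
    - [[0, 0.02, 0, -0.02, 0, -0.1, 0], [0, 0, 0, 0, 0, -0.1, 0], [0, 0, 0, 0, 0, -0.08, 0]]

```text
time_s: 35.15
tcp_pos: [0.4055, -0.229, 0.2027]
ee_rot: [[0.0, -0.161, 0.987], [-0.004, 0.987, 0.161], [-1.0, -0.004, -0.0]]
wrist_force: [-12.5, 15.7, 50.7]
gripper_width: 0.006
```

Force rose to 51 N at TCP height 0.203, which is where the hard stop should be. Backing off now and checking.

>>> move_arm:
  series:
    - [[0, 0, 0, 0, 0, 0.1, 0], [0, 0, 0, 0, 0, 0.3, 0], [0, 0, 0, -0.3, 0, 0.6, 0], [0, 0, 0, -0.6, 0, 0.6, 0], [0, 0, 0, 0, 0, 0.4, 0], [0, 0, 0, 0, 0, 0, 0], [0, 0, 0, 0, 0, 0, 0]]

```text
time_s: 36.02
tcp_pos: [0.3475, -0.2275, 0.3208]
ee_rot: [[-0.007, -0.16, 0.987], [0.001, 0.987, 0.16], [-1.0, 0.002, -0.007]]
wrist_force: [-0.1, 0.1, -0.9]
gripper_width: 0.009
```

```bash
python3 sc.py s20; python3 wl.py w20
python3 - <<'E'
from fit2 import *
t0=np.array([.471,-.2161,np.radians(8.9)])
z=np.load("w20.npz");iw=cv2.imread("pics/w20.png").reshape(-1,3).astype(int)
im,d=viewer.capture("scene");it,dt=viewer.capture("top");cv2.imwrite("pics/t20.png",it[:,:,::-1])
for n,X,I in (("wrist",wcloud(z["d"],z).reshape(-1,3),iw),("scene",cloud("scene",d).reshape(-1,3),im.reshape(-1,3).astype(int)),("top",cloud("top",dt).reshape(-1,3),it.reshape(-1,3).astype(int))):
    l=loc(X,t0)
    w=(X[:,2]>.105)&(X[:,2]<.2)&(abs(l[:,0]+.07)<.02)&(abs(l[:,1])<.045)&(I.max(1)<80)
    if w.any(): print(n,"handle",w.sum(),(l[w].mean(0)*1e3).round(1),"ztop",np.percentile(X[w,2],[50,95]).round(4))
    w=(X[:,2]>.09)&(X[:,2]<.116)&(abs(l[:,0])<.027)&(abs(l[:,1])<.019)&(abs(l[:,1])>.009)&(I.min(1)>120)
    if w.any(): print(n,"cart top z",w.sum(),np.median(X[w,2]).round(4))
    w=(abs(l[:,0]-.02)<.03)&(abs(l[:,1])<.005)&(X[:,2]>.118)&(X[:,2]<.16)
    if w.sum()>10: print(n,"arm slope",np.polyfit(l[w,0],X[w,2],1).round(4),w.sum())
E
```

```text
36.075 [ 0.34767281 -0.22753562  0.32083455] [-0.04471384  0.29766773  0.29692569]
36.125 [ 0.3478 -0.2276  0.3209] [[-0.159, 0.946, 0.282, 0.268], [0.987, 0.152, 0.046, -0.24], [0.001, 0.285, -0.958, 0.415], [0.0, 0.0, 0.0, 1.0]]
wrist handle 602 [-74.4  -8.9] ztop [0.1328 0.1353]
wrist arm slope [-0.0122  0.1315] 108
scene handle 133 [-64.6   6.4] ztop [0.1306 0.1345]
scene cart top z 59 0.0998
scene arm slope [0.0095 0.1284] 53
top handle 12 [-62.9 -31.1] ztop [0.1317 0.1346]
top cart top z 149 0.1013
top arm slope [-0.0088  0.1301] 178
```

View pics/s20.png

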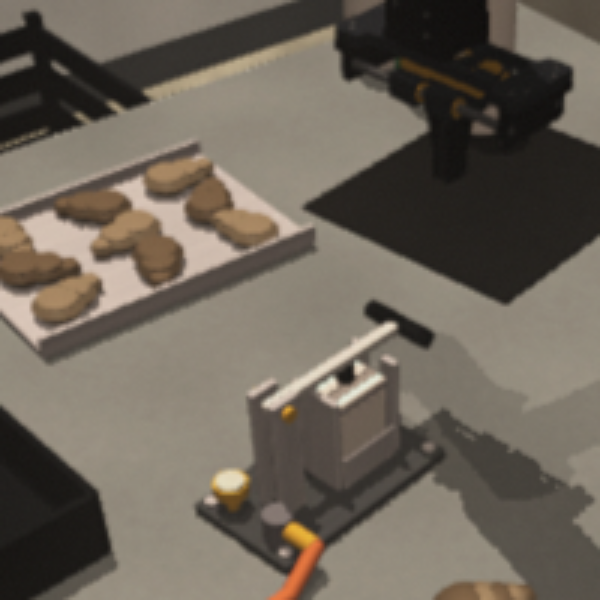

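View pics/w20.png

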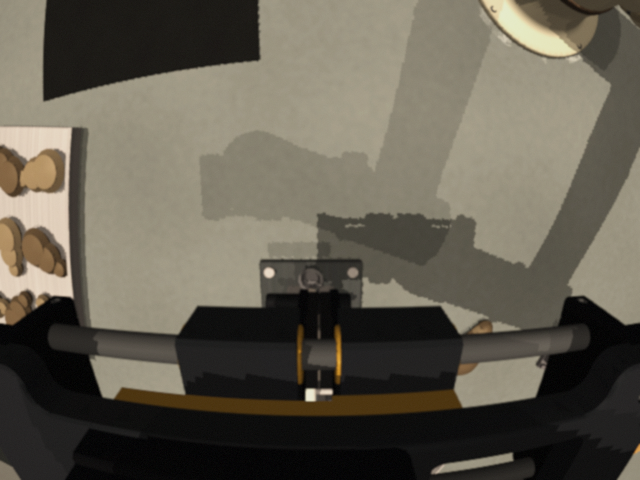

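View pics/t20.png

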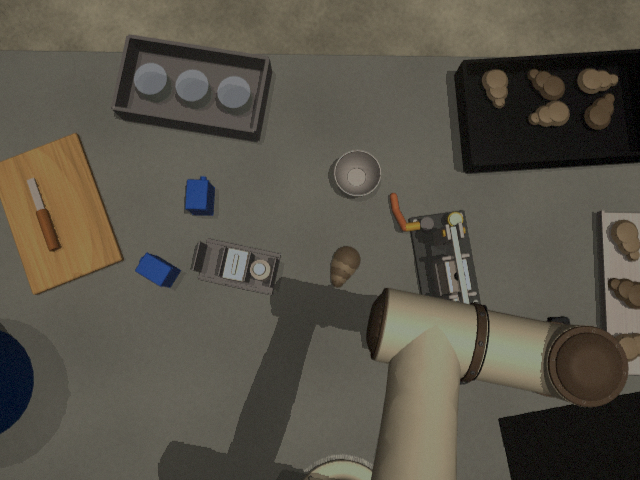

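The clamp arm is level (slope within ±0.012 rad). The handle top is at 0.1345 m, as expected for closed, and the cartridge top dropped from 0.110 to about 0.100 m. The bowl, oyster, canister and block look unmoved. Handing in.

Run:
```python
from station import r
s=r.sense();print(s["time_s"],s["wrist_force"].round(1),s["joint_velocities"].round(2)); print(r.finish_job()); print(r.sense()["time_s"])
```

```text
36.225 [0.6 0.4 0.4] [ 0.05 -0.18  0.4   0.02 -0.2   0.09]
the job is handed in; nothing more can be done
None
the job is handed in; nothing more can be done
```

The job is handed in: the cartridge stands in the cradle with its nozzle out through the front slot, and the clamp is closed on it. `finish_job` gives no verdict, so this rests on my own checks.

**What I did:**
- I took the cartridge out of the rack by its two short ends and set it down on free bench.
- I gripped it again by its 44 mm sides, turned it and lowered it into the cradle.
- I swung the clamp down with closed fingers, first pulling from behind the handle and then pressing on top to the hard stop. I then backed the arm clear.

**Last checks:**
- **Clamp:** the arm is level to about 0.01 rad in all three cameras. The handle top is at about 0.1345 m, which is right for closed.
- **Cartridge:** its top sank from 0.110 m to between 0.100 and 0.101 m, so it was driven down about 9–10 mm. The nozzle tip measured about 48 mm in front of the cradle's centre just before clamping; I did not measure it again afterwards.
- **Other things:** the bowl, oyster, canister and block look unmoved in the top view. I judged that by eye and did not measure it.
- **Time and force:** about 36 s were used. The highest wrist force I read was about 54 N, at the hard stop, and it was near zero at hand-in.

**Disagreements:** the scene camera's depth was 2–4 mm off the top and wrist cameras in the horizontal. I relied on the wrist and top readings, which agreed within about 1–2 mm.

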